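Pack the finished candle balls in the screw-top keg

TASK

Unscrew the lid of the big turned wooden keg by its knob, lift it off and lay it flat on the table, knob up, beside the keg. Then pack every candle ball that stands on the table in the keg, lowering each one gently, without dropping it, until it stands upright on the keg's floor. Last, put the lid back on, level and centred, as a dust cover (no need to screw it down, as the fresh wax wants air), and leave the other things on the table where they are.

Things in the scene. Friction and masses are not known exactly. Their poses are not given: they have to be found in the camera images.
- keg: Big turned wooden keg (round box), heavy: it does not move or turn. 235 mm across, rim 80 mm above the table. Origin: centre of its underside on the table; z up. Inside: a plain upright cylinder 188 mm across, floor 10 mm above the table, 70 mm deep; four candle balls fit side by side. Neck 199 mm across, 215 mm over the waxed thread, rim chamfered outside.
- keg_floor (a point): Centre of the keg's inner floor, 10 mm above the table.
- lid: Loose screw lid of the keg, 0.4 kg, 234 mm across, 84 mm high with its knob (skirt and plate 49 mm). Origin: centre of the skirt's underside, z up through the knob; 42 mm above the table when shut. Unscrews counter-clockwise seen from above, rising 9 mm a turn; the thread lets go after 2.25 turns (20 mm up) and the lid is free from there on. Put back, it rests 43 to 80 mm up.
- lid_knob (a point): Middle of the lid's round knob, on its axis, 72 mm above the lid's origin (114 mm above the table when shut): a plain upright cylinder 55 mm across from 60 to 80 mm above the origin, to be gripped at any yaw. The hand should rise with the thread while it turns; a pull while the thread still holds does not free the lid.
- candle_ball_0: Candle ball: a painted turned wooden ball with a candle in its top, 66 mm across at the belly, 59 mm high, 0.12 kg, flat foot. Origin: centre of the foot; z up. Best gripped across the belly, about 30 mm above the origin. Between two and four candle balls are there; absent ones read None throughout.
- candle_ball_1: Candle ball: a painted turned wooden ball with a candle in its top, 68 mm across at the belly, 61 mm high, 0.12 kg, flat foot. Origin: centre of the foot; z up. Best gripped across the belly, about 30 mm above the origin. Between two and four candle balls are there; absent ones read None throughout.
- candle_ball_3: Candle ball: a painted turned wooden ball with a candle in its top, 68 mm across at the belly, 62 mm high, 0.12 kg, flat foot. Origin: centre of the foot; z up. Best gripped across the belly, about 30 mm above the origin. Between two and four candle balls are there; absent ones read None throughout.
- candle_ball_4: Candle ball: a painted turned wooden ball with a candle in its top, 68 mm across at the belly, 62 mm high, 0.12 kg, flat foot. Origin: centre of the foot; z up. Best gripped across the belly, about 30 mm above the origin. Between two and four candle balls are there; absent ones read None throughout.
- sanding_block: Bystander: cork sanding block 45 x 72 x 26 mm; leave it.
- colour_pot_2: Bystander: small colour pot with a screw top, 38 mm across, 48 mm high; leave it.
- turned_pot_0: Bystander: small turned pot, 71 mm across, 62 mm high; leave it.
- brush_1: Bystander: paint brush 185 mm long; leave it.
Things that resemble listed ones, but are neither listed nor needed, are in the scene too. Leave any orange or pink look-alike of the candle_ball_4 alone.

How it is judged:
By the outcome, as a careful person would: the job done as asked, in the order asked, and still so for the second after the job is handed in, with the robot touching nothing.
Of candle_ball_0, candle_ball_1, candle_ball_3, candle_ball_4 only 2 to 4 are there at a start; the rules pass over those that are not, and their reading is None.
At some moment in a run one of lid may be knocked a few centimetres aside while the robot is not near it.
It also fails if it takes over 210 s, if anything falls off the work surface, if the arm or the gripper's body presses on something with over 40 N, if the wrist force passes 120 N, or if a joint passes its speed limit or range.

ROBOT

A 7-joint arm with a two-finger parallel gripper is mounted at the origin on a cart in front of the work surface, level with it; the furniture and walls round the work are solid. World frame = base frame: x ahead of the robot, y to its left, z up, the work surface at z = 0. Lengths are in m, angles in rad, forces in N, time in s.
With the tool pointing down it reaches from about 0.425 to 0.925 m from the base axis. Payload 6.8 kg.
Tool frame: the origin (TCP) lies midway between the tips of the shut fingers; the grasp point (between the pads) lies 19 mm behind it; z points along the fingers, y is the line along which they close (so a half turn about z gives the same grasp; the last joint's range is limited). The gripper opens to 85 mm and grips with 20 to 120 N. Pads are 22 mm wide; open, the fingers measure 114 mm over their backs; the gripper's body (76 mm by 85 mm) begins 54 mm behind the grasp point. The pads swing forward as they close: fully open they stand 13 mm farther back than shut.
Start: joints at [1.136, 0.477, 0.022, 1.555, -0.011, 1.109, -0.083], TCP at [0.217, -0.639, 0.231] pointing down, gripper open.
Joint ranges: [-2.96, 2.96], [-0.34, 2.1], [-1.41, 1.46], [0.24, 2.44], [-1.37, 4.51], [0.17, 1.92], [-2.96, 2.96]. Speed limits (rad/s): [2.39, 2.39, 3.14, 3.14, 3.14, 3.14, 3.14].

INTERFACE

Orientations are given as a rotation vector (axis times angle).
In Python, from bench import r gives the robot as it stands. The module is installed in compiled form; this text tells all that it offers.
- The arm moves only by the tool apply_moves, never from a script. Its argument "rows" is a list of rows, each a list of 6 numbers: the shift along the tool's x, y, z scaled (see below), then the turn, a rotation vector about the tool's x, y, z scaled (see below). A call has 1 to 5 rows; each row is the pose to reach, as a shift and turn from the pose commanded when the call began, along the tool's axes at that moment; what a row does not reach only later rows make up. The controller multiplies each number of a shift by 0.25 m and each number of a turn by 90 degrees. A row lasts 1/8 s, in which the tool goes at most 62.5 mm and 10.7 degrees, less where a joint would pass 70% of its speed; a pose out of reach is approached as far as the arm can. A call with a number of a shift or a turn outside -1 to 1 is refused whole. A call with a gripper value outside its range is refused whole. "claw" is the opening, from 0 (shut) to 1 (fully open), set as the call begins (left out, the last holds). The fingers move at their own pace and stop on an object; "newtons" is the grip in N (left out, the last holds). Time passes only in rows, so rows that repeat a pose let the fingers close. It gives the time, the measured TCP pose, the force, the opening and the grip force at its end, in the units of the state.
- r.get_obs(): the state, without advancing time (a new reading comes with each control period).
- r.grab_frame(name): name is "scene" or "top" or "wrist"; returns a dict with "pixels" (400x640x3 uint8, red, green, blue), "intrinsics" (3x3 intrinsics, pixels), "eye" and "attitude" of the camera in the world. Camera axes: x right, y up, looking along -z (the intrinsics and any distortion apply to the point x, -y, -z); pixel columns grow to the right and rows downward; lengths in m; the calibration is good to about 2 mm. A picture is of the moment at which its call begins. There is no depth.
- r.hand_in(): hands the job in; it is judged then, once.
Trained networks look in a picture, given as the dict that the camera call returned (one of the last four; its "shot" number tells which), for a name from the list of things; names that differ only in an ending like _2 or _b are one class to them, and where a whole thing is asked for, a point or a joint stands for the part that bears it (a point fixed in the world has none). Each returns a list of dicts, best first, with "conf" (0 to 1); they miss things now and then, are a little off and sometimes report something else, mostly with a low value. They report only what shows in the picture. A call takes as long as a camera call. They do not tell look-alikes from the thing itself.
- r.search_frame(picture, thing): "rect" ([left, top, width, height] in pixels, round what is visible of it).
- r.outline_of(picture, thing): "pixels" (400x640 bool, what is visible of it) and "rect" ([left, top, width, height] in pixels, round what is visible of it).
- r.landmark_of(picture, thing): "point" ([column, row] in pixels: a listed point, or the origin of a listed thing).
The state is a dict: "clock": time; "joints": joint angles; "qvel": joint speeds; "tau": joint torques, N m; "tcp_pos": TCP position; "orientation": TCP orientation; "contact_force": force on the tool from outside, world axes, zero at the start; "moment": the same for the moment, N m; "grip_width": finger opening in m; "gripper_force": force on a finger pad.
Only numpy, scipy, OpenCV 4.12 (cv2) and the standard library are available. Lean on these libraries where they do the work, as an engineer would, in place of code of your own. Each camera call takes 0.05 s, during which the arm holds its last target. There are 200 camera calls.

## Working session

There is one attempt and no reset: what is moved stays moved. The work goes in short steps, Python scripts to look and compute and a tool call to move; the robot and the scene stay as the last step left them, time stands still between calls to the robot, and variables do not carry over. Pictures are saved under pics/ and viewed, at most 14 in all, crops included, and the job is handed in when it is done.

Besides the shell and the picture viewer there is one more tool, called after ">>>" as name(argument=value, ...), one argument or row to a line, values as JSON. apply_moves: Moves the arm, as the interface text tells. Its arguments: {"type":"object","properties":{"rows":{"type":"array","items":{"type":"array","items":{"type":"number"}}},"claw":{"type":"number"},"newtons":{"type":"number"}},"required":["rows"]}

```bash
mkdir -p pics; cat > h.py <<'E'
import numpy as np, cv2
from scipy.spatial.transform import Rotation as R
from bench import r
def save(p,n,box=None,s=1):
    im=p["pixels"][:,:,::-1]
    if box: im=im[box[1]:box[3],box[0]:box[2]]
    cv2.imwrite(f"pics/{n}.png",cv2.resize(im,None,fx=s,fy=s,interpolation=cv2.INTER_CUBIC))
def ray(p,uv):
    K=np.array(p["intrinsics"]);A=np.array(p["attitude"])
    M=A if A.shape==(3,3) else R.from_rotvec(A).as_matrix()
    d=np.linalg.inv(K)@[uv[0],uv[1],1]
    return np.array(p["eye"]),M@[d[0],-d[1],-d[2]]
def at(p,uv,z):
    e,d=ray(p,uv); return e+d*(z-e[2])/d[2]
E
python3 - <<'E'
from h import *
o=r.get_obs();print(o)
for n in("scene","top"):
    p=r.grab_frame(n);save(p,n+"0")
    print(n,p["intrinsics"],p["eye"],p["attitude"],[k for k in p])
    for t,z in(("keg",0),("lid",.042),("lid_knob",.114),("candle_ball_0",0),("sanding_block",0),("colour_pot_2",0),("turned_pot_0",0),("brush_1",0)):
        for d in r.landmark_of(p,t): print(t,round(d["conf"],2),np.round(d["point"]),at(p,d["point"],z).round(3))
E
```

```text
{'clock': 0.0, 'joints': array([ 1.13589277,  0.47779787,  0.02234255,  1.55646375, -0.01151024,
        1.10933648, -0.08313776]), 'qvel': array([-0.00018345, -0.00033319, -0.00105009,  0.00033313, -0.00020888,
        0.00246441, -0.00088154]), 'tau': array([ 1.54082272e-04, -5.96450722e+01,  1.60795871e+00, -2.81197679e+01,
        1.24588565e-02,  9.44622239e-03,  2.44949200e-05]), 'tcp_pos': array([ 0.21647588, -0.63870032,  0.2303221 ]), 'orientation': array([-3.09794944e+00, -5.10727225e-01,  6.83168687e-04]), 'contact_force': array([ 0.08802892,  0.30975149, -0.19660276]), 'moment': array([-0.01616858, -0.04585559, -0.02927153]), 'gripper_force': 0.0, 'grip_width': 0.08510443677108921}
scene [[453.31109202   0.         317.53967447]
 [  0.         453.31109202 204.74827854]
 [  0.           0.           1.        ]] [-0.25471744  0.96542182  0.61169954] [ 0.52176794 -1.33661144 -2.03839916] ['pixels', 'intrinsics', 'eye', 'attitude', 'shot']
keg 0.57 [352. 217.] [ 0.558 -0.046  0.   ]
keg 0.38 [349. 182.] [ 0.766 -0.27   0.   ]
lid 0.65 [349. 208.] [ 0.553 -0.018  0.042]
lid_
[... 641 characters left out ...]
.07914573 1.40550453] [ 0.13433151 -0.13765022 -1.5860538 ] ['pixels', 'intrinsics', 'eye', 'attitude', 'shot']
keg 0.46 [288. 175.] [0.71  0.177 0.   ]
lid 0.6 [355. 213.] [ 0.568 -0.044  0.042]
lid_knob 0.81 [356. 208.] [ 0.571 -0.041  0.114]
candle_ball_0 0.87 [289. 206.] [0.602 0.176 0.   ]
candle_ball_0 0.86 [272. 261.] [0.419 0.233 0.   ]
candle_ball_0 0.84 [225. 223.] [0.548 0.39  0.   ]
candle_ball_0 0.77 [227. 260.] [0.425 0.382 0.   ]
candle_ball_0 0.53 [258. 213.] [0.581 0.28  0.   ]
sanding_block 0.87 [405. 172.] [ 0.713 -0.224  0.   ]
colour_pot_2 0.45 [286. 175.] [0.71  0.182 0.   ]
turned_pot_0 0.9 [352. 164.] [ 0.744 -0.045  0.   ]
brush_1 0.56 [233. 179.] [0.698 0.366 0.   ]
```

```bash
python3 - <<'E'
import cv2
a=cv2.imread("pics/scene0.png")[130:330,150:450];b=cv2.imread("pics/top0.png")[110:310,170:470]
cv2.imwrite("pics/both.png",cv2.resize(cv2.vconcat([a,b]),None,fx=1.5*1,fy=1.5,interpolation=cv2.INTER_CUBIC))
E
```

```text
(no output)
```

View pics/both.png

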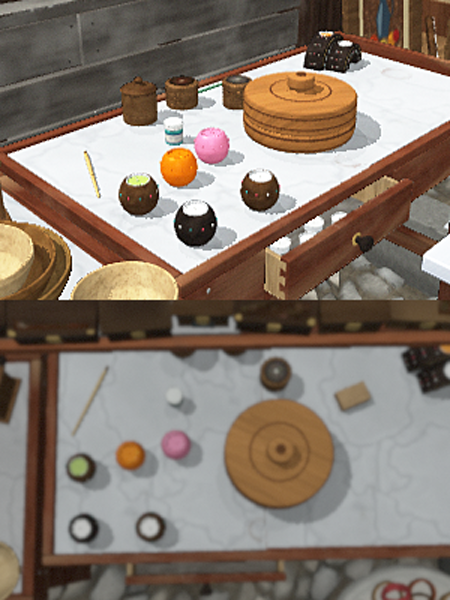

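View pics/top0.png

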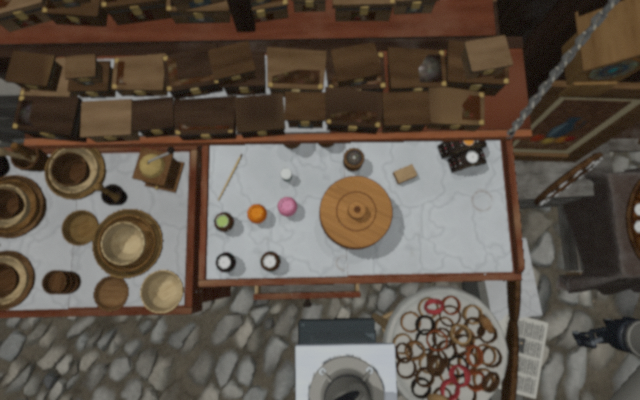

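Picture: the keg with its lid is at top px (356,210). Candidates for a candle ball (top px): brown with a green top (223,221), black with a white top (226,262), brown with a white top (270,261), orange (257,213) and pink (288,206). The last two are the look-alikes to leave. There is also a dark cluster at (462,155). I'll check all of these in one close crop.

```bash
python3 - <<'E'
import cv2
a=cv2.imread("pics/scene0.png");f=lambda i,s:cv2.resize(i,s,interpolation=cv2.INTER_CUBIC)
b=cv2.imread("pics/top0.png")
cv2.imwrite("pics/crop.png",cv2.vconcat([cv2.hconcat([f(a[200:300,220:340],(360,300)),f(a[140:190,340:400],(360,300))]),cv2.hconcat([f(b[190:280,205:313],(360,300)),f(b[125:205,390:486],(360,300))])]))
E
python3 - <<'E'
from h import *
# lid circle & knob, two-view triangulation with outlines
for n in("scene","top"):
    p=r.grab_frame(n)
    for t,z in(("candle_ball_0",.03),("lid",.09)):
        for d in r.outline_of(p,t):
            m=d["pixels"].astype(np.uint8);c=cv2.moments(m,True)
            rc=d["rect"];uv=(rc[0]+rc[2]/2-.5,rc[1]+rc[3]/2-.5)
            col=p["pixels"][d["pixels"]].mean(0).round()
            print(n,t,round(d["conf"],2),np.round(rc),col,at(p,uv,z).round(4),at(p,(c["m10"]/c["m00"],c["m01"]/c["m00"]),z).round(4))
    for t,z in (("lid_knob",.114),("turned_pot_0",.03),("sanding_block",.013)):
        for d in r.landmark_of(p,t): print(n,t,round(d["conf"],2),np.round(d["point"],1),at(p,d["point"],z).round(4))
E
```

```text
scene candle_ball_0 0.93 [309. 245.  26.  26.] [109.  88.  71.] [0.4195 0.2399 0.03  ] [0.4202 0.236  0.03  ]
scene candle_ball_0 0.91 [264. 264.  31.  29.] [83. 77. 74.] [0.4223 0.3809 0.03  ] [0.4204 0.3803 0.03  ]
scene candle_ball_0 0.82 [258. 228.  26.  25.] [233. 129.  20.] [0.578  0.2737 0.03  ] [0.5791 0.2795 0.03  ]
scene candle_ball_0 0.81 [227. 242.  30.  29.] [108.  90.  63.] [0.5638 0.3808 0.03  ] [0.5527 0.3879 0.03  ]
scene candle_ball_0 0.81 [283. 215.  18.  28.] [235. 145. 184.] [0.5876 0.1881 0.03  ] [0.5998 0.1773 0.03  ]
scene candle_ball_0 0.66 [313. 180.  77.  44.] [186. 124.  65.] [ 0.5983 -0.0834  0.03  ] [ 0.6153 -0.0976  0.03  ]
scene lid 0.69 [311. 180.  80.  42.] [186. 124.  64.] [0.5147 0.0231 0.09  ] [0.5269 0.0113 0.09  ]
scene lid_knob 0.68 [350.6 185.3] [ 0.5538 -0.024   0.114 ]
scene turned_pot_0 0.57 [306.7 196.9] [ 0.7223 -0.0053  0.03  ]
top candle_ball_0 0.89 [276. 194.  21.  22.] [161. 110. 129.] [0.6016 0.1812 0.03  ] [0.5962 0.1806 0.03  ]
top candle_ball_0 0.85 [246. 203.  24.  23.] [159. 104.  53.] [0.5724 0.2778 0.03  ] [0.5742 0.28   0.03  ]
top candle_ball_0 0.77 [260. 249.  22.  25.] [118. 114. 109.] [0.416  0.2343 0.03  ] [0.4152 0.2362 0.03  ]
top candle_ball_0 0.74 [212. 214.  23.  21.] [103. 105.  81.] [0.5407 0.3918 0.03  ] [0.5472 0.3886 0.03  ]
top candle_ball_0 0.66 [216. 250.  18.  25.] [108. 108. 107.] [0.4163 0.3809 0.03  ] [0.4152 0.3805 0.03  ]
top lid 0.61 [320. 178.  73.  71.] [140. 102.  62.] [ 0.5596 -0.0444  0.09  ] [ 0.5629 -0.0415  0.09  ]
top lid 0.33 [393. 166.  23.  19.] [138. 118.  92.] [ 0.6808 -0.202   0.09  ] [ 0.684  -0.2033  0.09  ]
top lid_knob 0.83 [355.2 210.7] [ 0.5637 -0.0392  0.114 ]
top turned_pot_0 0.85 [354.3 160.9] [ 0.7468 -0.0497  0.03  ]
top sanding_block 0.69 [405.9 173.8] [ 0.7027 -0.2255  0.013 ]
top sanding_block 0.21 [356.1 213.6] [ 0.5691 -0.0511  0.013 ]
```

View pics/crop.png

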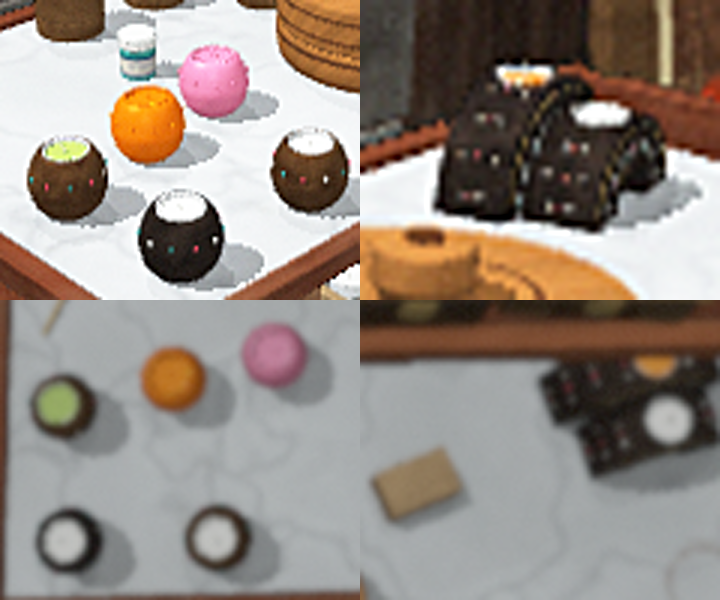

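Picture: the crop confirms three real candle balls with candle tops: brown/green (0.55,0.39), black/white (0.42,0.38) and brown/white (0.42,0.236). Orange and pink are the look-alikes. The dark cluster is arch-shaped, not balls. Next I move over the knob.

```bash
cat >> h.py <<'E'
def st():
    o=r.get_obs();M=R.from_rotvec(o["orientation"]).as_matrix()
    print("t%.1f"%o["clock"],"pos",o["tcp_pos"].round(4),"yaw %.1f"%np.degrees(np.arctan2(M[1,0],M[0,0])),"zax",M[:,2].round(3),"j",o["joints"].round(2),"w %.4f F %.0f"%(o["grip_width"],o["gripper_force"]),"cf",o["contact_force"].round(1))
    return o,M
def plan(pos,yaw=None,last=None):
    """shift (units of 0.25 m) and turn (units of 90 deg) to reach pos, tool down with tool-x at yaw (deg)"""
    o,M=st();s=M.T@(np.array(pos)-o["tcp_pos"])/.25
    y=np.arctan2(M[1,0],M[0,0]) if yaw is None else np.radians(yaw)
    T=np.array([[np.cos(y),np.sin(y),0],[np.sin(y),-np.cos(y),0],[0,0,-1.]])
    print("shift",s.round(3),"turn",(R.from_matrix(M.T@T).as_rotvec()/(np.pi/2)).round(3))
E
python3 -c "
from h import *
plan((.563,-.04,.30))"
```

```text
t1.5 pos [ 0.2167 -0.6393  0.2313] yaw 18.7 zax [ 0. -0. -1.] j [ 1.14  0.48  0.02  1.56 -0.01  1.11 -0.08] w 0.0855 F 0 cf [-0.1  0.2  0.8]
shift [ 2.081 -1.826 -0.275] turn [ 0. -0. -0.]
```

>>> apply_moves(
  rows=[
    [0.14,-0.12,-0.02,0,0,0],
    [0.28,-0.24,-0.05,0,0,0],
    [0.45,-0.39,-0.08,0,0,0],
    [0.62,-0.54,-0.09,0,0,0],
    [0.69,-0.61,-0.09,0,0,0],
  ],
  claw=1,
)

```text
clock: 2.12
tcp_pos: [0.3335, -0.4364, 0.2544]
orientation: [3.098, 0.518, 0.002]
contact_force: [-0.9, -0.4, 0.0]
grip_width: 0.0854
gripper_force: 0.0
```

>>> apply_moves(
  rows=[
    [0.14,-0.12,-0.02,0,0,0],
    [0.28,-0.24,-0.05,0,0,0],
    [0.45,-0.39,-0.08,0,0,0],
    [0.62,-0.54,-0.09,0,0,0],
    [0.69,-0.61,-0.09,0,0,0],
  ],
)

```text
clock: 2.75
tcp_pos: [0.4475, -0.2362, 0.277]
orientation: [-3.099, -0.518, -0.003]
contact_force: [-0.2, -0.2, 0.5]
grip_width: 0.0853
gripper_force: 0.0
```

>>> apply_moves(
  rows=[
    [0.14,-0.12,-0.02,0,0,0],
    [0.28,-0.24,-0.05,0,0,0],
    [0.45,-0.39,-0.08,0,0,0],
    [0.62,-0.54,-0.09,0,0,0],
    [0.69,-0.61,-0.09,0,0,0],
  ],
)

```text
clock: 3.38
tcp_pos: [0.5613, -0.036, 0.2993]
orientation: [-3.098, -0.518, -0.003]
contact_force: [0.6, -1.3, -0.5]
grip_width: 0.0854
gripper_force: 0.0
```

```bash
python3 - <<'E'
from h import *
o,M=st()
p=r.grab_frame("wrist");save(p,"w1")
print(p["eye"])
for t,z in(("lid_knob",.114),("lid",.042)):
    for d in r.landmark_of(p,t): print(t,round(d["conf"],2),np.round(d["point"],1),at(p,d["point"],z).round(4))
for d in r.outline_of(p,"lid"):
    print(d["rect"]);np.save("m.npy",d["pixels"])
E
```

```text
t3.4 pos [ 0.5613 -0.036   0.2993] yaw 19.0 zax [ 0.001  0.001 -1.   ] j [ 0.25  0.26 -0.36  1.73  0.1   1.17 -1.37] w 0.0854 F 0 cf [ 0.6 -1.3 -0.5]
[ 0.63566494 -0.01040702  0.44235746]
lid_knob 0.97 [332.  169.5] [ 0.5703 -0.0443  0.114 ]
lid 0.91 [329.1 159.2] [ 0.568  -0.0433  0.042 ]
[230.4, 60.6, 195.2, 191.1]
```

View pics/w1.png

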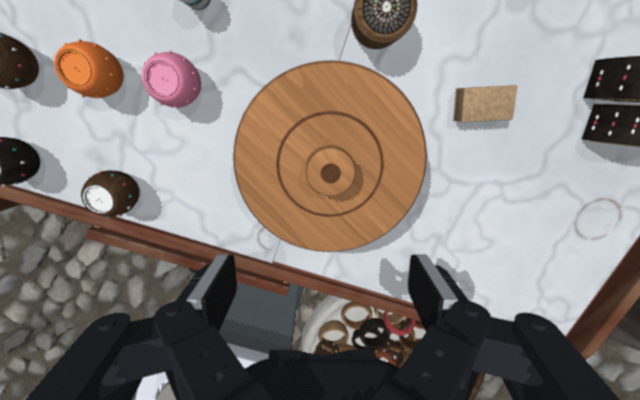

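Picture: wrist view of the lid, a circle centred about (330,156), with the knob at (331,172), the sanding block at (486,103) and the turned pot at (385,18). I'll refine the axis from the rim, in the plane of the lid's top.

```bash
python3 - <<'E'
from h import *
p=r.grab_frame("wrist")
m=np.load("m.npy").astype(np.uint8)
c=max(cv2.findContours(m,0,1)[0],key=cv2.contourArea)[:,0]
P=np.array([at(p,u,.085)[:2] for u in c])
(x,y),rad=cv2.minEnclosingCircle((P*1000).astype(np.float32));print("lid",x,y,rad)
A=np.c_[2*P,np.ones(len(P))];s=np.linalg.lstsq(A,(P**2).sum(1),rcond=None)[0];print("lsq",s[:2],np.sqrt(s[2]+s[0]**2+s[1]**2))
g=cv2.cvtColor(p["pixels"],cv2.COLOR_RGB2HSV)[...,2];g=g[140:205,295:370]
for uv in((331,172),(331,173)):print(at(p,uv,.122))
k=cv2.HoughCircles(cv2.medianBlur(g,3),cv2.HOUGH_GRADIENT,1,20,param1=80,param2=10,minRadius=18,maxRadius=30);print(k)
if k is not None: print([at(p,(a[0]+295,a[1]+140),.122).round(4) for a in k[0]])
plan((.569,-.044,.15))
E
```

```text
lid 565.9503784179688 -47.03178024291992 117.03619384765625
lsq [ 0.5661685  -0.04702171] 0.11584596822078465
[ 0.56712876 -0.04807302  0.122     ]
[ 0.56607231 -0.04844249  0.122     ]
[[[31.5 28.5 23.8]
  [49.5 37.5 29.3]]]
[array([ 0.5692, -0.0421,  0.122 ]), array([ 0.5661, -0.0642,  0.122 ])]
t3.6 pos [ 0.5595 -0.0412  0.2986] yaw 18.6 zax [-0.001 -0.001 -1.   ] j [ 0.26  0.26 -0.36  1.73  0.1   1.17 -1.37] w 0.0855 F 0 cf [-0.1 -1.4 -0.2]
shift [0.033 0.022 0.595] turn [0. 0. 0.]
```

>>> apply_moves(
  rows=[
    [0.01,0,0.0,0,0,0.11],
    [0.01,0,0,0,0,0.22],
    [0.02,0.01,0,0,0,0.33],
    [0.02,0,0,0,0,0.44],
    [0.02,0,0,0,0,0.44],
  ],
)

```text
clock: 4.25
tcp_pos: [0.5642, -0.0399, 0.2989]
orientation: [3.089, -0.57, 0.0]
contact_force: [-0.2, -0.2, -0.6]
grip_width: 0.0854
gripper_force: 0.0
```

>>> apply_moves(
  rows=[
    [0,0,0,0,0,0.11],
    [0,0,0,0,0,0.22],
    [0,0,0,0,0,0.33],
    [0,0,0,0,0,0.4],
    [0,0,0,0,0,0.4],
  ],
)

```text
clock: 4.88
tcp_pos: [0.5644, -0.0393, 0.2989]
orientation: [2.764, -1.492, 0.0]
contact_force: [0.0, -0.2, -1.3]
grip_width: 0.0858
gripper_force: 0.0
```

>>> apply_moves(
  rows=[
    [0,0,0,0,0,0],
    [0,0,0,0,0,0],
  ],
)

```text
clock: 5.12
tcp_pos: [0.5646, -0.0385, 0.2988]
orientation: [2.764, -1.494, 0.0]
contact_force: [-0.0, 0.5, -1.1]
grip_width: 0.0853
gripper_force: 0.0
```

```bash
cat >> h.py <<'E'
def circ(p,name,z,i=0):
    L=r.outline_of(p,name)
    if not L: print("none");return
    m=L[i]["pixels"].astype(np.uint8)
    c=cv2.convexHull(max(cv2.findContours(m,0,1)[0],key=cv2.contourArea))[:,0]
    P=np.array([at(p,u,z)[:2] for u in c])
    e=cv2.fitEllipse(c.astype(np.float32))
    A=np.c_[2*P,np.ones(len(P))];s=np.linalg.lstsq(A,(P**2).sum(1),rcond=None)[0]
    print(name,"lsq",s[:2].round(4),"r",np.sqrt(s[2]+s[0]**2+s[1]**2).round(4),"ell",at(p,e[0],z).round(4))
    return s[:2]
E
python3 - <<'E'
from h import *
p=r.grab_frame("wrist")
circ(p,"lid",.088)
for t,z in(("lid_knob",.114),("lid",.042)):
    for d in r.landmark_of(p,t): print(t,round(d["conf"],2),np.round(d["point"],1),at(p,d["point"],z).round(4))
p=r.grab_frame("top");circ(p,"lid",.088)
plan((.567,-.045,.15))
E
```

```text
lid lsq [ 0.569  -0.0424] r 0.116 ell [ 0.5754 -0.0522  0.088 ]
lid_knob 0.64 [319.8 168. ] [ 0.5702 -0.0439  0.114 ]
lid 0.59 [320.4 156.2] [ 0.5702 -0.0443  0.042 ]
lid lsq [ 0.5608 -0.0257] r 0.1058 ell [ 0.5529 -0.0081  0.088 ]
t5.4 pos [ 0.5647 -0.0383  0.2988] yaw -56.9 zax [-0. -0. -1.] j [ 0.1   0.25 -0.17  1.73  0.05  1.17 -2.65] w 0.0854 F 0 cf [-0.7 -0.9  0.2]
shift [0.028 0.007 0.595] turn [0. 0. 0.]
```

>>> apply_moves(
  rows=[
    [0.026,-0.006,0.2,0,0,0],
    [0.026,-0.006,0.4,0,0,0],
    [0.026,-0.006,0.6,0,0,0],
    [0.026,-0.006,0.74,0,0,0],
    [0.026,-0.006,0.8,0,0,0],
  ],
)

```text
clock: 6.05
tcp_pos: [0.5683, -0.0429, 0.0968]
orientation: [2.762, -1.495, -0.004]
contact_force: [-0.4, -0.3, 0.3]
grip_width: 0.0854
gripper_force: 0.0
```

>>> apply_moves(
  rows=[
    [0,0,0,0,0,0],
    [0,0,0,0,0,0],
    [0,0,0,0,0,0],
    [0,0,0,0,0,0],
    [0,0,0,0,0,0],
  ],
  claw=0,
  newtons=80,
)

```text
clock: 6.68
tcp_pos: [0.5713, -0.0429, 0.1007]
orientation: [-2.761, 1.495, -0.006]
contact_force: [1.0, 0.4, 7.4]
grip_width: 0.0528
gripper_force: 84.3
```

```bash
python3 -c "
from h import *
o,M=st();print(o['moment'])"
```

```text
t6.7 pos [ 0.5713 -0.0429  0.1007] yaw -56.9 zax [ 0.004 -0.    -1.   ] j [ 0.09  0.47 -0.16  1.91  0.1   0.76 -2.69] w 0.0528 F 84 cf [1.  0.4 7.4]
[-0.04678339 -0.09849918 -0.01385529]
```

>>> apply_moves(
  rows=[
    [0,0,-0.001,0,0,-0.11],
    [0,0,-0.002,0,0,-0.22],
    [0,0,-0.003,0,0,-0.33],
    [0,0,-0.004,0,0,-0.44],
    [0,0,-0.005,0,0,-0.55],
  ],
)

```text
clock: 7.3
tcp_pos: [0.5713, -0.0429, 0.1019]
orientation: [-3.135, 0.197, -0.006]
contact_force: [2.1, -0.8, 4.7]
grip_width: 0.0526
gripper_force: 84.2
```

```bash
python3 - <<'E'
from h import *
o,M=st();print(o['moment'])
E
```

```text
t7.3 pos [ 0.5713 -0.0429  0.1019] yaw -7.2 zax [ 0.004  0.    -1.   ] j [ 0.25  0.49 -0.37  1.9   0.24  0.79 -1.94] w 0.0526 F 84 cf [ 2.1 -0.8  4.7]
[ 0.21842628 -0.25194493 -0.50006012]
```

>>> apply_moves(
  rows=[
    [0,0,-0.001,0,0,-0.11],
    [0,0,-0.002,0,0,-0.22],
    [0,0,-0.003,0,0,-0.33],
    [0,0,-0.004,0,0,-0.44],
    [0,0,-0.005,0,0,-0.55],
  ],
)

```text
clock: 7.92
tcp_pos: [0.5713, -0.0421, 0.1032]
orientation: [2.929, 1.134, 0.007]
contact_force: [0.1, 2.2, 5.2]
grip_width: 0.0523
gripper_force: 84.3
```

>>> apply_moves(
  rows=[
    [0,0,-0.001,0,0,-0.11],
    [0,0,-0.002,0,0,-0.22],
    [0,0,-0.003,0,0,-0.33],
    [0,0,-0.004,0,0,-0.44],
    [0,0,-0.005,0,0,-0.55],
  ],
)

```text
clock: 8.55
tcp_pos: [0.5705, -0.042, 0.1043]
orientation: [2.185, 2.256, 0.003]
contact_force: [-0.0, 2.1, 7.3]
grip_width: 0.0525
gripper_force: 84.5
```

>>> apply_moves(
  rows=[
    [0,0,-0.001,0,0,-0.11],
    [0,0,-0.002,0,0,-0.22],
    [0,0,-0.003,0,0,-0.33],
    [0,0,-0.004,0,0,-0.44],
    [0,0,-0.005,0,0,-0.55],
  ],
)

```text
clock: 9.18
tcp_pos: [0.5705, -0.043, 0.1055]
orientation: [1.04, 2.962, 0.0]
contact_force: [-0.3, 0.7, 7.0]
grip_width: 0.0527
gripper_force: 84.5
```

>>> apply_moves(
  rows=[
    [0,0,-0.001,0,0,-0.11],
    [0,0,-0.002,0,0,-0.22],
    [0,0,-0.003,0,0,-0.33],
    [0,0,-0.004,0,0,-0.44],
    [0,0,-0.005,0,0,-0.55],
  ],
)

```text
clock: 9.8
tcp_pos: [0.5708, -0.0431, 0.1067]
orientation: [-0.295, 3.125, -0.001]
contact_force: [0.4, 0.2, 6.9]
grip_width: 0.0531
gripper_force: 84.3
```

```bash
python3 - <<'E'
from h import *
o,M=st();print(o['moment'])
E
```

```text
t9.8 pos [ 0.5708 -0.0431  0.1067] yaw -169.2 zax [ 0.003 -0.    -1.   ] j [ 0.78  0.76 -1.15  1.86  0.8   1.07  1.07] w 0.0531 F 84 cf [0.4 0.2 6.9]
[-0.04716977 -0.00218076 -0.74146386]
```

>>> apply_moves(
  rows=[
    [0,0,-0.001,0,0,-0.11],
    [0,0,-0.002,0,0,-0.22],
    [0,0,-0.003,0,0,-0.33],
    [0,0,-0.004,0,0,-0.44],
    [0,0,-0.005,0,0,-0.55],
  ],
)

```text
clock: 10.42
tcp_pos: [0.5709, -0.043, 0.108]
orientation: [-1.576, 2.715, -0.002]
contact_force: [-0.4, 0.5, 8.1]
grip_width: 0.0527
gripper_force: 84.3
```

```bash
python3 - <<'E'
from h import *
o,M=st();print(o['moment'])
E
```

```text
t10.4 pos [ 0.5709 -0.043   0.108 ] yaw -119.7 zax [ 0.003  0.    -1.   ] j [ 0.85  0.87 -1.3   1.86  0.92  1.18  1.84] w 0.0527 F 84 cf [-0.4  0.5  8.1]
[ 0.08436215  0.00608205 -0.7843808 ]
```

One more stroke, then I open and rewind.

>>> apply_moves(
  rows=[
    [0,0,-0.001,0,0,-0.11],
    [0,0,-0.002,0,0,-0.22],
    [0,0,-0.003,0,0,-0.33],
    [0,0,-0.004,0,0,-0.44],
    [0,0,-0.005,0,0,-0.55],
  ],
)

```text
clock: 11.05
tcp_pos: [0.5709, -0.0429, 0.1093]
orientation: [-2.569, 1.806, -0.003]
contact_force: [1.3, 0.3, 7.6]
grip_width: 0.0525
gripper_force: 84.5
```

>>> apply_moves(
  rows=[
    [0,0,0,0,0,0],
    [0,0,0,0,0,0],
    [0,0,0,0,0,0],
  ],
  claw=1,
)

```text
clock: 11.42
tcp_pos: [0.5692, -0.0431, 0.1073]
orientation: [2.566, -1.812, -0.0]
contact_force: [-0.3, 0.1, -0.1]
grip_width: 0.0853
gripper_force: 0.0
```

```bash
python3 - <<'E'
from h import *
o,M=st();print(o['moment'])
E
```

```text
t11.4 pos [ 0.5692 -0.0431  0.1073] yaw -70.5 zax [-0.001 -0.001 -1.   ] j [ 0.87  0.93 -1.37  1.86  0.98  1.24  2.66] w 0.0853 F 0 cf [-0.3  0.1 -0.1]
[ 0.0039105   0.00131458 -0.02540916]
```

>>> apply_moves(
  rows=[
    [0,0,0,0,0,0.11],
    [0,0,0,0,0,0.22],
    [0,0,0,0,0,0.33],
    [0,0,0,0,0,0.44],
    [0,0,0,0,0,0.55],
  ],
)

```text
clock: 12.05
tcp_pos: [0.5693, -0.043, 0.1074]
orientation: [1.564, -2.724, 0.0]
contact_force: [0.1, -0.2, 0.0]
grip_width: 0.0858
gripper_force: 0.0
```

>>> apply_moves(
  rows=[
    [0,0,0,0,0,0.11],
    [0,0,0,0,0,0.22],
    [0,0,0,0,0,0.33],
    [0,0,0,0,0,0.44],
    [0,0,0,0,0,0.55],
  ],
)

```text
clock: 12.68
tcp_pos: [0.5693, -0.0429, 0.1075]
orientation: [0.28, -3.129, 0.0]
contact_force: [-0.5, -0.5, -1.2]
grip_width: 0.0852
gripper_force: 0.0
```

>>> apply_moves(
  rows=[
    [0,0,0,0,0,0.11],
    [0,0,0,0,0,0.22],
    [0,0,0,0,0,0.33],
    [0,0,0,0,0,0.44],
    [0,0,0,0,0,0.55],
  ],
)

```text
clock: 13.3
tcp_pos: [0.5693, -0.0428, 0.1075]
orientation: [-1.055, -2.959, 0.0]
contact_force: [-0.2, 0.1, -0.5]
grip_width: 0.0856
gripper_force: 0.0
```

>>> apply_moves(
  rows=[
    [0,0,0,0,0,0.11],
    [0,0,0,0,0,0.22],
    [0,0,0,0,0,0.33],
    [0,0,0,0,0,0.44],
    [0,0,0,0,0,0.55],
  ],
)

```text
clock: 13.92
tcp_pos: [0.5692, -0.0428, 0.1075]
orientation: [-2.197, -2.246, 0.0]
contact_force: [0.4, 0.1, -0.3]
grip_width: 0.0855
gripper_force: 0.0
```

>>> apply_moves(
  rows=[
    [0,0,0,0,0,0.11],
    [0,0,0,0,0,0.22],
    [0,0,0,0,0,0.33],
    [0,0,0,0,0,0.44],
    [0,0,0,0,0,0.55],
  ],
)

```text
clock: 14.55
tcp_pos: [0.5692, -0.0427, 0.1075]
orientation: [-2.935, -1.12, 0.0]
contact_force: [-0.0, -0.1, 0.3]
grip_width: 0.0857
gripper_force: 0.0
```

>>> apply_moves(
  rows=[
    [0,0,0,0,0,0.11],
    [0,0,0,0,0,0.22],
    [0,0,0,0,0,0.33],
    [0,0,0,0,0,0.44],
    [0,0,0,0,0,0.55],
  ],
)

```text
clock: 15.18
tcp_pos: [0.5692, -0.0426, 0.1074]
orientation: [-3.134, 0.212, 0.001]
contact_force: [0.3, 0.8, 0.1]
grip_width: 0.0852
gripper_force: 0.0
```

```bash
python3 - <<'E'
from h import *
o,M=st()
E
```

```text
t15.2 pos [ 0.5692 -0.0426  0.1074] yaw -7.7 zax [-0.  0. -1.] j [ 0.19  0.47 -0.28  1.9   0.18  0.79 -1.9 ] w 0.0852 F 0 cf [0.3 0.8 0.1]
```

>>> apply_moves(
  rows=[
    [0,0,0,0,0,0],
    [0,0,0,0,0,0],
    [0,0,0,0,0,0],
    [0,0,0,0,0,0],
    [0,0,0,0,0,0],
  ],
  claw=0,
  newtons=80,
)

```text
clock: 15.8
tcp_pos: [0.57, -0.043, 0.108]
orientation: [-3.135, 0.201, -0.002]
contact_force: [1.0, -1.1, 4.8]
grip_width: 0.0525
gripper_force: 83.0
```

>>> apply_moves(
  rows=[
    [0,0,-0.001,0,0,-0.11],
    [0,0,-0.002,0,0,-0.22],
    [0,0,-0.003,0,0,-0.33],
    [0,0,-0.004,0,0,-0.44],
    [0,0,-0.005,0,0,-0.55],
  ],
)

```text
clock: 16.42
tcp_pos: [0.5699, -0.0428, 0.1092]
orientation: [-2.929, -1.135, -0.001]
contact_force: [1.6, -0.7, 3.9]
grip_width: 0.0525
gripper_force: 83.0
```

>>> apply_moves(
  rows=[
    [0,0,-0.001,0,0,-0.11],
    [0,0,-0.002,0,0,-0.22],
    [0,0,-0.003,0,0,-0.33],
    [0,0,-0.004,0,0,-0.44],
    [0,0,-0.005,0,0,-0.55],
  ],
)

```text
clock: 17.05
tcp_pos: [0.5697, -0.0427, 0.1105]
orientation: [-2.185, -2.257, -0.001]
contact_force: [0.1, 1.1, 4.4]
grip_width: 0.0529
gripper_force: 83.2
```

>>> apply_moves(
  rows=[
    [0,0,-0.001,0,0,-0.11],
    [0,0,-0.002,0,0,-0.22],
    [0,0,-0.003,0,0,-0.33],
    [0,0,-0.004,0,0,-0.44],
    [0,0,-0.005,0,0,-0.55],
  ],
)

```text
clock: 17.68
tcp_pos: [0.5696, -0.0429, 0.1117]
orientation: [1.039, 2.965, 0.001]
contact_force: [-0.1, 0.5, 4.1]
grip_width: 0.0529
gripper_force: 83.2
```

>>> apply_moves(
  rows=[
    [0,0,-0.001,0,0,-0.11],
    [0,0,-0.002,0,0,-0.22],
    [0,0,-0.003,0,0,-0.33],
    [0,0,-0.004,0,0,-0.44],
    [0,0,-0.005,0,0,-0.55],
  ],
)

```text
clock: 18.3
tcp_pos: [0.5697, -0.0431, 0.1129]
orientation: [-0.297, 3.127, 0.0]
contact_force: [-0.5, -0.6, 4.1]
grip_width: 0.0527
gripper_force: 83.2
```

>>> apply_moves(
  rows=[
    [0,0,-0.001,0,0,-0.11],
    [0,0,-0.002,0,0,-0.22],
    [0,0,-0.003,0,0,-0.33],
    [0,0,-0.004,0,0,-0.44],
    [0,0,-0.005,0,0,-0.55],
  ],
)

```text
clock: 18.92
tcp_pos: [0.5698, -0.0431, 0.1141]
orientation: [-1.579, 2.715, 0.0]
contact_force: [0.0, -0.3, 4.8]
grip_width: 0.0525
gripper_force: 83.2
```

>>> apply_moves(
  rows=[
    [0,0,-0.001,0,0,-0.11],
    [0,0,-0.002,0,0,-0.22],
    [0,0,-0.003,0,0,-0.33],
    [0,0,-0.004,0,0,-0.44],
    [0,0,-0.005,0,0,-0.55],
  ],
)

```text
clock: 19.55
tcp_pos: [0.5698, -0.043, 0.1154]
orientation: [-2.571, 1.805, 0.0]
contact_force: [0.5, -1.1, 5.3]
grip_width: 0.0529
gripper_force: 83.1
```

```bash
python3 - <<'E'
from h import *
o,M=st();print(o['moment'])
E
```

```text
t19.6 pos [ 0.5698 -0.043   0.1154] yaw -70.1 zax [ 0.     0.001 -1.   ] j [ 0.87  0.9  -1.36  1.85  0.95  1.23  2.69] w 0.0529 F 83 cf [ 0.5 -1.1  5.3]
[-0.05337641 -0.10284499 -0.58330208]
```

>>> apply_moves(
  rows=[
    [0,0,0,0,0,0],
    [0,0,0,0,0,0],
    [0,0,0,0,0,0],
  ],
  claw=1,
)

```text
clock: 19.92
tcp_pos: [0.5692, -0.0429, 0.1148]
orientation: [2.566, -1.812, -0.0]
contact_force: [0.1, 0.6, 0.0]
grip_width: 0.0854
gripper_force: 0.0
```

>>> apply_moves(
  rows=[
    [0,0,0,0,0,0.11],
    [0,0,0,0,0,0.22],
    [0,0,0,0,0,0.33],
    [0,0,0,0,0,0.44],
    [0,0,0,0,0,0.55],
  ],
)

```text
clock: 20.55
tcp_pos: [0.5693, -0.0429, 0.115]
orientation: [1.564, -2.724, 0.0]
contact_force: [-0.1, 0.4, -0.7]
grip_width: 0.0852
gripper_force: 0.0
```

>>> apply_moves(
  rows=[
    [0,0,0,0,0,0.11],
    [0,0,0,0,0,0.22],
    [0,0,0,0,0,0.33],
    [0,0,0,0,0,0.44],
    [0,0,0,0,0,0.55],
  ],
)

```text
clock: 21.18
tcp_pos: [0.5693, -0.0428, 0.1151]
orientation: [0.28, -3.129, 0.0]
contact_force: [1.0, 0.2, -1.0]
grip_width: 0.0855
gripper_force: 0.0
```

>>> apply_moves(
  rows=[
    [0,0,0,0,0,0.11],
    [0,0,0,0,0,0.22],
    [0,0,0,0,0,0.33],
    [0,0,0,0,0,0.44],
    [0,0,0,0,0,0.55],
  ],
)

```text
clock: 21.8
tcp_pos: [0.5693, -0.0427, 0.1151]
orientation: [1.055, 2.959, 0.0]
contact_force: [0.3, 0.4, 0.6]
grip_width: 0.0855
gripper_force: 0.0
```

>>> apply_moves(
  rows=[
    [0,0,0,0,0,0.11],
    [0,0,0,0,0,0.22],
    [0,0,0,0,0,0.33],
    [0,0,0,0,0,0.44],
    [0,0,0,0,0,0.55],
  ],
)

```text
clock: 22.42
tcp_pos: [0.5693, -0.0426, 0.1151]
orientation: [-2.197, -2.245, -0.0]
contact_force: [0.2, -0.7, -0.3]
grip_width: 0.0855
gripper_force: 0.0
```

>>> apply_moves(
  rows=[
    [0,0,0,0,0,0.11],
    [0,0,0,0,0,0.22],
    [0,0,0,0,0,0.33],
    [0,0,0,0,0,0.44],
    [0,0,0,0,0,0.55],
  ],
)

```text
clock: 23.05
tcp_pos: [0.5693, -0.0426, 0.1151]
orientation: [-2.935, -1.119, -0.0]
contact_force: [-0.2, 0.3, 0.2]
grip_width: 0.0852
gripper_force: 0.0
```

>>> apply_moves(
  rows=[
    [0,0,0,0,0,0.11],
    [0,0,0,0,0,0.22],
    [0,0,0,0,0,0.33],
    [0,0,0,0,0,0.44],
    [0,0,0,0,0,0.55],
  ],
)

```text
clock: 23.68
tcp_pos: [0.5693, -0.0425, 0.1151]
orientation: [-3.134, 0.212, -0.0]
contact_force: [0.6, 0.5, 0.7]
grip_width: 0.0853
gripper_force: 0.0
```

>>> apply_moves(
  rows=[
    [0,0,0,0,0,0],
    [0,0,0,0,0,0],
    [0,0,0,0,0,0],
    [0,0,0,0,0,0],
    [0,0,0,0,0,0],
  ],
  claw=0,
  newtons=80,
)

```text
clock: 24.3
tcp_pos: [0.5701, -0.0429, 0.1155]
orientation: [-3.135, 0.201, -0.002]
contact_force: [-0.6, -0.0, 5.6]
grip_width: 0.0527
gripper_force: 83.2
```

>>> apply_moves(
  rows=[
    [0,0,-0.001,0,0,-0.11],
    [0,0,-0.002,0,0,-0.22],
    [0,0,-0.003,0,0,-0.33],
    [0,0,-0.004,0,0,-0.44],
    [0,0,-0.005,0,0,-0.55],
  ],
)

```text
clock: 24.92
tcp_pos: [0.5702, -0.0427, 0.1168]
orientation: [-2.929, -1.135, -0.003]
contact_force: [1.2, 1.6, 3.7]
grip_width: 0.0526
gripper_force: 83.1
```

>>> apply_moves(
  rows=[
    [0,0,-0.001,0,0,-0.11],
    [0,0,-0.002,0,0,-0.22],
    [0,0,-0.003,0,0,-0.33],
    [0,0,-0.004,0,0,-0.44],
    [0,0,-0.005,0,0,-0.55],
  ],
)

```text
clock: 25.55
tcp_pos: [0.5699, -0.0426, 0.1181]
orientation: [2.185, 2.257, 0.002]
contact_force: [0.5, 1.2, 9.1]
grip_width: 0.053
gripper_force: 83.9
```

>>> apply_moves(
  rows=[
    [0,0,-0.001,0,0,-0.11],
    [0,0,-0.002,0,0,-0.22],
    [0,0,-0.003,0,0,-0.33],
    [0,0,-0.004,0,0,-0.44],
    [0,0,-0.005,0,0,-0.55],
  ],
)

```text
clock: 26.18
tcp_pos: [0.5699, -0.0429, 0.1194]
orientation: [1.039, 2.964, 0.001]
contact_force: [0.6, -0.0, 3.6]
grip_width: 0.0525
gripper_force: 83.2
```

>>> apply_moves(
  rows=[
    [0,0,-0.001,0,0,-0.11],
    [0,0,-0.002,0,0,-0.22],
    [0,0,-0.003,0,0,-0.33],
    [0,0,-0.004,0,0,-0.44],
    [0,0,-0.005,0,0,-0.55],
  ],
)

```text
clock: 26.8
tcp_pos: [0.57, -0.0431, 0.1206]
orientation: [-0.297, 3.127, 0.0]
contact_force: [-0.3, -0.2, 3.6]
grip_width: 0.0532
gripper_force: 83.2
```

```bash
python3 - <<'E'
from h import *
o,M=st();print(o['moment'])
E
```

```text
t26.8 pos [ 0.57   -0.0431  0.1206] yaw -169.1 zax [ 0.001  0.    -1.   ] j [ 0.73  0.67 -1.04  1.86  0.68  1.02  1.15] w 0.0532 F 83 cf [-0.3 -0.2  3.6]
[-0.05059332  0.01213202 -0.47518533]
```

>>> apply_moves(
  rows=[
    [0,0,-0.001,0,0,-0.11],
    [0,0,-0.002,0,0,-0.22],
    [0,0,-0.003,0,0,-0.33],
    [0,0,-0.004,0,0,-0.44],
    [0,0,-0.005,0,0,-0.55],
  ],
)

```text
clock: 27.42
tcp_pos: [0.57, -0.043, 0.1218]
orientation: [-1.579, 2.715, 0.0]
contact_force: [0.0, -0.4, 4.6]
grip_width: 0.053
gripper_force: 83.2
```

>>> apply_moves(
  rows=[
    [0,0,-0.004,0,0,0],
    [0,0,-0.008,0,0,0],
    [0,0,-0.012,0,0,0],
  ],
)

```text
clock: 27.8
tcp_pos: [0.5686, -0.0433, 0.1235]
orientation: [1.571, -2.718, -0.001]
contact_force: [-0.6, 0.3, -4.0]
grip_width: 0.0527
gripper_force: 84.2
```

```bash
python3 - <<'E'
from h import *
o,M=st();print(o['moment'])
E
```

```text
t27.8 pos [ 0.5686 -0.0433  0.1235] yaw -119.9 zax [-0.002 -0.001 -1.   ] j [ 0.82  0.78 -1.22  1.85  0.82  1.13  1.91] w 0.0527 F 84 cf [-0.6  0.3 -4. ]
[ 0.04335711  0.02219253 -0.00881259]
```

>>> apply_moves(
  rows=[
    [0,0,-0.06,0,0,0],
    [0,0,-0.13,0,0,0],
    [0,0,-0.2,0,0,0],
    [0,0,-0.27,0,0,0],
    [0,0,-0.3,0,0,0],
  ],
)

```text
clock: 28.42
tcp_pos: [0.5701, -0.0427, 0.201]
orientation: [-1.573, 2.718, -0.002]
contact_force: [0.2, -0.1, -4.1]
grip_width: 0.0526
gripper_force: 84.6
```

```bash
python3 - <<'E'
from h import *
plan((.53,-.32,.2),-170)
p=r.grab_frame("scene");save(p,"s2",(200,120,520,320),2)
E
```

```text
t28.4 pos [ 0.5701 -0.0427  0.201 ] yaw -119.9 zax [ 0.002 -0.    -1.   ] j [ 0.87  0.7  -1.3   1.78  0.72  1.23  1.98] w 0.0526 F 85 cf [ 0.2 -0.1 -4.1]
shift [ 1.041 -0.414  0.004] turn [-0.001  0.001  0.557]
```

View pics/s2.png

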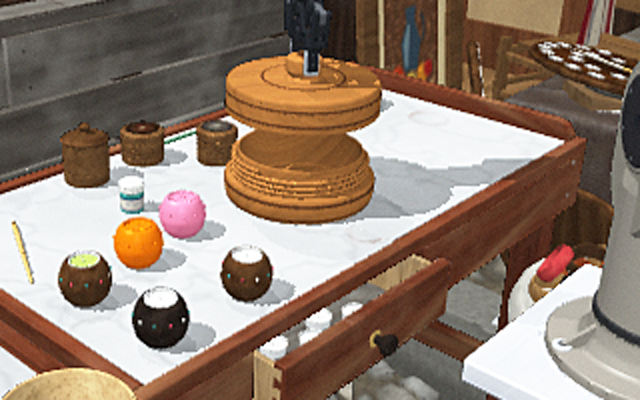

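Picture: the lid is free, level and above the keg, with the thread visible at the neck. I'll carry it to the right.

>>> apply_moves(
  rows=[
    [0.06,-0.025,0,0,0,0],
    [0.17,-0.07,0,0,0,0],
    [0.29,-0.115,0,0,0,0],
    [0.41,-0.165,0,0,0,0],
    [0.52,-0.207,0,0,0,0],
  ],
)

```text
clock: 29.1
tcp_pos: [0.5484, -0.1843, 0.1981]
orientation: [1.57, -2.719, -0.001]
contact_force: [0.6, -0.3, -4.4]
grip_width: 0.0528
gripper_force: 84.6
```

>>> apply_moves(
  rows=[
    [0.12,-0.05,0,0,0,0.1],
    [0.24,-0.1,0,0,0,0.2],
    [0.36,-0.145,0,0,0,0.3],
    [0.46,-0.185,0,0,0,0.4],
    [0.52,-0.207,0,0,0,0.5],
  ],
)

```text
clock: 29.72
tcp_pos: [0.5278, -0.3232, 0.1978]
orientation: [0.4, -3.114, -0.001]
contact_force: [0.3, 0.2, -4.2]
grip_width: 0.0533
gripper_force: 84.4
```

>>> apply_moves(
  rows=[
    [0,0,0.1,0,0,0],
    [0,0,0.22,0,0,0],
    [0,0,0.34,0,0,0],
    [0,0,0.44,0,0,0],
    [0,0,0.48,0,0,0],
  ],
)

```text
clock: 30.35
tcp_pos: [0.5284, -0.3189, 0.0765]
orientation: [0.417, -3.111, -0.004]
contact_force: [0.6, -0.3, -3.6]
grip_width: 0.0527
gripper_force: 84.7
```

```bash
python3 - <<'E'
from h import *
plan((.53,-.32,.0595))
E
```

```text
t30.4 pos [ 0.5284 -0.3189  0.0765] yaw -164.7 zax [-0.003  0.002 -1.   ] j [ 1.14  0.8  -1.01  1.77  0.78  1.04  1.66] w 0.0527 F 85 cf [ 0.6 -0.3 -3.6]
shift [-0.005 -0.006  0.068] turn [ 0.002 -0.002 -0.   ]
```

>>> apply_moves(
  rows=[
    [0,0,0.025,0,0,0],
    [0,0,0.045,0,0,0],
    [0,0,0.058,0,0,0],
    [0,0,0.065,0,0,0],
    [0,0,0.067,0,0,0],
  ],
)

```text
clock: 30.98
tcp_pos: [0.5298, -0.32, 0.0627]
orientation: [-0.413, 3.114, -0.0]
contact_force: [0.5, 0.1, -4.8]
grip_width: 0.0523
gripper_force: 84.7
```

>>> apply_moves(
  rows=[
    [0,0,0.002,0,0,0],
    [0,0,0.004,0,0,0],
    [0,0,0.004,0,0,0],
  ],
)

```text
clock: 31.35
tcp_pos: [0.5297, -0.3199, 0.0616]
orientation: [-0.413, 3.114, 0.0]
contact_force: [0.0, 0.9, -3.4]
grip_width: 0.053
gripper_force: 84.7
```

>>> apply_moves(
  rows=[
    [0,0,0.003,0,0,0],
    [0,0,0.006,0,0,0],
    [0,0,0.008,0,0,0],
    [0,0,0.01,0,0,0],
    [0,0,0.01,0,0,0],
  ],
)

```text
clock: 31.98
tcp_pos: [0.5297, -0.3199, 0.059]
orientation: [0.413, -3.114, -0.0]
contact_force: [-0.2, 0.1, -4.5]
grip_width: 0.0528
gripper_force: 84.7
```

>>> apply_moves(
  rows=[
    [0,0,0.004,0,0,0],
    [0,0,0.008,0,0,0],
    [0,0,0.008,0,0,0],
  ],
)

```text
clock: 32.35
tcp_pos: [0.5298, -0.3199, 0.0582]
orientation: [0.413, -3.114, 0.001]
contact_force: [-4.3, 0.7, 6.0]
grip_width: 0.0527
gripper_force: 85.6
```

>>> apply_moves(
  rows=[
    [0,0,0.004,0,0,0],
    [0,0,0.008,0,0,0],
    [0,0,0.008,0,0,0],
  ],
)

```text
clock: 32.72
tcp_pos: [0.5298, -0.3199, 0.058]
orientation: [0.413, -3.113, 0.003]
contact_force: [-10.9, 0.5, 22.0]
grip_width: 0.0527
gripper_force: 87.3
```

>>> apply_moves(
  rows=[
    [0,0,-0.009,0,0,0],
    [0,0,-0.009,0,0,0],
  ],
)

```text
clock: 32.98
tcp_pos: [0.53, -0.32, 0.0581]
orientation: [-0.413, 3.114, -0.001]
contact_force: [-3.3, -0.0, 6.9]
grip_width: 0.0525
gripper_force: 85.6
```

>>> apply_moves(
  rows=[
    [0,0,0,0,0,0],
    [0,0,0,0,0,0],
    [0,0,0,0,0,0],
    [0,0,0,0,0,0],
  ],
  claw=1,
)

```text
clock: 33.48
tcp_pos: [0.5298, -0.3199, 0.0572]
orientation: [-0.413, 3.114, 0.0]
contact_force: [0.3, -0.3, -0.2]
grip_width: 0.0854
gripper_force: 0.0
```

>>> apply_moves(
  rows=[
    [0,0,-0.1,0,0,0],
    [0,0,-0.25,0,0,0],
    [0,0,-0.45,0,0,0],
    [0,0,-0.6,0,0,0],
    [0,0,-0.65,0,0,0],
  ],
)

```text
clock: 34.1
tcp_pos: [0.5312, -0.3197, 0.224]
orientation: [-0.413, 3.11, -0.005]
contact_force: [-0.6, -0.1, -0.6]
grip_width: 0.0856
gripper_force: 0.0
```

```bash
python3 - <<'E'
from h import *
p=r.grab_frame("wrist")
print([(round(d["conf"],2),at(p,d["point"],.072).round(4)) for d in r.landmark_of(p,"lid_knob")])
plan((.42,.237,.22))
E
```

```text
[(0.59, array([ 0.5382, -0.2747,  0.072 ]))]
t34.2 pos [ 0.5304 -0.32    0.2218] yaw -164.9 zax [ 0.002 -0.002 -1.   ] j [ 1.21  0.65 -1.14  1.65  0.62  1.24  1.78] w 0.0852 F 0 cf [0.5 0.8 0. ]
shift [-1.550e-01  2.266e+00  2.000e-03] turn [-0.001  0.001 -0.   ]
```

>>> apply_moves(
  rows=[
    [-0.01,0.1,0,0,0,0],
    [-0.02,0.3,0,0,0,0],
    [-0.03,0.5,0,0,0,0],
    [-0.045,0.68,0,0,0,0],
    [-0.05,0.75,0,0,0,0],
  ],
)

```text
clock: 34.83
tcp_pos: [0.4915, -0.133, 0.2189]
orientation: [0.419, -3.112, -0.001]
contact_force: [0.2, -0.2, 0.7]
grip_width: 0.0857
gripper_force: 0.0
```

>>> apply_moves(
  rows=[
    [-0.01,0.1,0,0,0,0],
    [-0.02,0.3,0,0,0,0],
    [-0.03,0.5,0,0,0,0],
    [-0.045,0.68,0,0,0,0],
    [-0.05,0.75,0,0,0,0],
  ],
)

```text
clock: 35.45
tcp_pos: [0.4554, 0.0502, 0.2195]
orientation: [0.417, -3.113, -0.0]
contact_force: [0.5, -0.4, 0.1]
grip_width: 0.0858
gripper_force: 0.0
```

>>> apply_moves(
  rows=[
    [-0.01,0.1,0,0,0,0],
    [-0.02,0.3,0,0,0,0.05],
    [-0.03,0.5,0,0,0,0.1],
    [-0.045,0.68,0,0,0,0.16],
    [-0.055,0.76,0,0,0,0.17],
  ],
)

```text
clock: 36.08
tcp_pos: [0.4197, 0.2371, 0.2195]
orientation: [-0.005, -3.141, -0.0]
contact_force: [0.1, -0.2, 0.3]
grip_width: 0.0854
gripper_force: 0.0
```

>>> apply_moves(
  rows=[
    [0,0,0,0,0,0],
    [0,0,0,0,0,0],
  ],
)

```text
clock: 36.33
tcp_pos: [0.4204, 0.2338, 0.2192]
orientation: [-0.008, -3.141, 0.002]
contact_force: [-0.2, 0.4, -0.1]
grip_width: 0.0854
gripper_force: 0.0
```

```bash
cat >> h.py <<'E'
def balls(p,z0=0):
    for L in r.landmark_of(p,"candle_ball_0"):
        u=np.array(L["point"]);print("  foot",round(L["conf"],2),u.round(),at(p,u,z0).round(4))
    for d in r.outline_of(p,"candle_ball_0"):
        m=d["pixels"];col=p["pixels"][m].mean(0).round()
        v,u=np.nonzero(m);q=at(p,(u.mean(),v.mean()),z0+.031)
        print("  ball",round(d["conf"],2),np.round(d["rect"]),col,q.round(4))
E
python3 - <<'E'
from h import *
st()
p=r.grab_frame("wrist");save(p,"w2");balls(p)
E
```

```text
t36.3 pos [0.4204 0.2338 0.2192] yaw 179.7 zax [-0.001 -0.001 -1.   ] j [ 0.34  0.39 -1.18  1.96  0.42  1.06  0.54] w 0.0854 F 0 cf [-0.2  0.4 -0.1]
  foot 0.98 [440. 167.] [0.4181 0.3797 0.    ]
  foot 0.91 [357. 276.] [0.5731 0.2823 0.    ]
  foot 0.91 [285. 286.] [0.5883 0.1806 0.    ]
  foot 0.86 [322. 168.] [0.4189 0.2341 0.    ]
  foot 0.57 [436. 259.] [0.546  0.3884 0.    ]
  ball 0.91 [420. 143.  66.  62.] [120. 118. 117.] [0.4187 0.3817 0.031 ]
  ball 0.74 [296. 144.  56.  62.] [148. 139. 133.] [0.4189 0.235  0.031 ]
  ball 0.61 [  0. 199. 200. 171.] [138.  99.  67.] [ 0.5454 -0.0636  0.031 ]
  ball 0.6 [426. 247.  50.  46.] [101.  94.  73.] [0.5401 0.3995 0.031 ]
  ball 0.59 [336. 265.  47.  56.] [200. 118.  64.] [0.5777 0.2801 0.031 ]
  ball 0.59 [131. 375.  39.  25.] [65. 51. 39.] [ 0.7394 -0.0188  0.031 ]
  ball 0.58 [251. 277.  57.  57.] [199. 132. 158.] [0.6    0.1785 0.031 ]
```

View pics/w2.png

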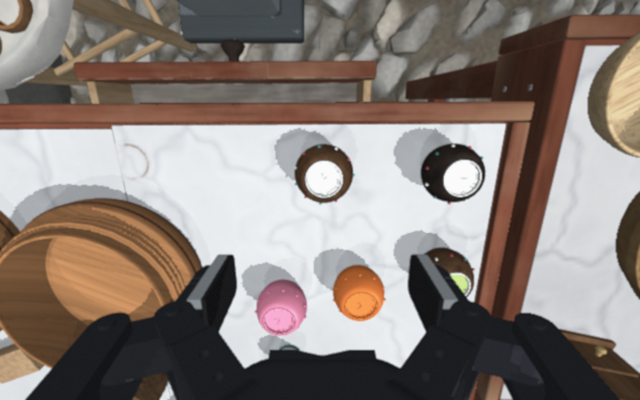

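Picture: directly below are the brown ball with a white top at (323,175), the black one at (455,172) and the green-topped one at (450,275). Orange (359,293) and pink (282,306) stay. I'll pick the brown ball.

>>> apply_moves(
  rows=[
    [0.006,0.003,0.15,0,0,0],
    [0.006,0.003,0.38,0,0,0],
    [0.006,0.003,0.6,0,0,0],
    [0.006,0.003,0.78,0,0,0],
    [0.006,0.003,0.85,0,0,0],
  ],
)

```text
clock: 37.1
tcp_pos: [0.4173, 0.2345, 0.0047]
orientation: [-0.007, -3.138, 0.003]
contact_force: [0.1, 0.2, -0.5]
grip_width: 0.0857
gripper_force: 0.0
```

>>> apply_moves(
  rows=[
    [0,0,0,0,0,0],
    [0,0,0,0,0,0],
    [0,0,0,0,0,0],
    [0,0,0,0,0,0],
    [0,0,0,0,0,0],
  ],
  claw=0,
  newtons=35,
)

```text
clock: 37.72
tcp_pos: [0.4185, 0.2364, 0.0077]
orientation: [0.005, 3.141, 0.0]
contact_force: [0.2, -0.7, -0.3]
grip_width: 0.0632
gripper_force: 38.7
```

```bash
python3 -c "
from h import *
st()"
```

```text
t37.7 pos [0.4185 0.2364 0.0077] yaw 179.8 zax [ 0.001  0.    -1.   ] j [ 0.04  0.68 -0.86  2.12  0.82  0.71  0.19] w 0.0632 F 39 cf [ 0.2 -0.7 -0.3]
```

>>> apply_moves(
  rows=[
    [0,0,-0.06,0,0,0],
    [0,0,-0.18,0,0,0],
    [0,0,-0.32,0,0,0],
    [0,0,-0.45,0,0,0],
    [0,0,-0.5,0,0,0],
  ],
)

```text
clock: 38.35
tcp_pos: [0.4189, 0.2371, 0.1345]
orientation: [0.005, 3.139, 0.002]
contact_force: [0.6, 0.5, -1.6]
grip_width: 0.0634
gripper_force: 38.9
```

>>> apply_moves(
  rows=[
    [-0.04,-0.06,0,0,0,0],
    [-0.12,-0.17,0,0,0,0],
    [-0.22,-0.3,0,0,0,0],
    [-0.32,-0.44,0,0,0,0],
    [-0.406,-0.558,0,0,0,0],
  ],
)

```text
clock: 38.98
tcp_pos: [0.5196, 0.093, 0.1305]
orientation: [-0.008, -3.139, 0.002]
contact_force: [-0.4, 0.3, -0.5]
grip_width: 0.0631
gripper_force: 38.9
```

>>> apply_moves(
  rows=[
    [-0.1,-0.14,0,0,0,0],
    [-0.2,-0.28,0,0,0,0],
    [-0.3,-0.41,0,0,0,0],
    [-0.37,-0.51,0,0,0,0],
    [-0.406,-0.558,0,0,0,0],
  ],
)

```text
clock: 39.6
tcp_pos: [0.6201, -0.0467, 0.1301]
orientation: [-0.01, -3.139, 0.001]
contact_force: [-0.5, 1.0, -0.8]
grip_width: 0.0639
gripper_force: 38.9
```

>>> apply_moves(
  rows=[
    [0,0,0,0,0,0],
    [0,0,0,0,0,0],
  ],
)

```text
clock: 39.85
tcp_pos: [0.6194, -0.0417, 0.132]
orientation: [-0.001, -3.141, -0.001]
contact_force: [0.4, -0.1, -0.1]
grip_width: 0.0634
gripper_force: 38.9
```

```bash
python3 - <<'E'
from h import *
plan((.6215,-.043,.022))
p=r.grab_frame("wrist");save(p,"w3")
circ(p,"keg",.08)
for t in("keg_floor",):print([(round(d["conf"],2),at(p,d["point"],.01).round(4)) for d in r.landmark_of(p,t)])
E
```

```text
t39.9 pos [ 0.6194 -0.0417  0.132 ] yaw 179.9 zax [-0.001  0.001 -1.   ] j [ 0.64  0.69 -0.96  1.73  0.64  1.07  1.03] w 0.0634 F 39 cf [ 0.4 -0.1 -0.1]
shift [-0.009 -0.005  0.44 ] turn [ 0.    -0.001 -0.   ]
keg lsq [ 0.5689 -0.0426] r 0.1016 ell [ 0.5524 -0.0427  0.08  ]
[(0.69, array([ 0.5683, -0.0437,  0.01  ]))]
```

View pics/w3.png

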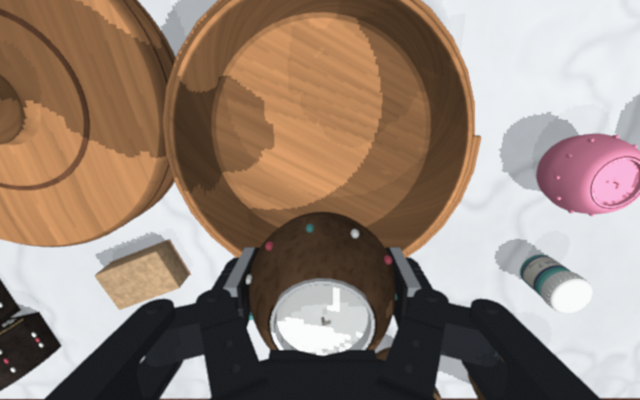

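Picture: the ball is upright in the jaws at (325,320) over the keg's far side, and the keg is empty. Lowering.

>>> apply_moves(
  rows=[
    [-0.008,-0.005,0.1,0,0,0],
    [-0.008,-0.005,0.2,0,0,0],
    [-0.008,-0.005,0.3,0,0,0],
    [-0.008,-0.005,0.39,0,0,0],
    [-0.008,-0.005,0.43,0,0,0],
  ],
)

```text
clock: 40.62
tcp_pos: [0.6213, -0.0444, 0.0225]
orientation: [-0.004, -3.139, -0.0]
contact_force: [-0.3, 0.4, -1.5]
grip_width: 0.0633
gripper_force: 38.9
```

>>> apply_moves(
  rows=[
    [0,0,0.005,0,0,0],
    [0,0,0.01,0,0,0],
    [0,0,0.015,0,0,0],
    [0,0,0.018,0,0,0],
    [0,0,0.018,0,0,0],
  ],
)

```text
clock: 41.25
tcp_pos: [0.6225, -0.0446, 0.0205]
orientation: [0.005, 3.141, -0.0]
contact_force: [-0.5, 0.7, -0.8]
grip_width: 0.0636
gripper_force: 38.9
```

>>> apply_moves(
  rows=[
    [0,0,0.004,0,0,0],
    [0,0,0.008,0,0,0],
    [0,0,0.01,0,0,0],
    [0,0,0.01,0,0,0],
  ],
)

```text
clock: 41.75
tcp_pos: [0.6224, -0.0445, 0.0178]
orientation: [0.005, 3.142, 0.0]
contact_force: [-0.6, -0.7, -2.1]
grip_width: 0.0635
gripper_force: 38.9
```

>>> apply_moves(
  rows=[
    [0,0,0.002,0,0,0],
    [0,0,0.004,0,0,0],
    [0,0,0.004,0,0,0],
  ],
)

```text
clock: 42.12
tcp_pos: [0.6226, -0.0445, 0.0176]
orientation: [0.005, 3.141, -0.001]
contact_force: [-2.3, 0.1, 6.5]
grip_width: 0.0633
gripper_force: 39.4
```

>>> apply_moves(
  rows=[
    [0,0,0,0,0,0],
    [0,0,0,0,0,0],
    [0,0,0,0,0,0],
    [0,0,0,0,0,0],
  ],
  claw=0.93,
)

```text
clock: 42.62
tcp_pos: [0.6193, -0.0431, 0.0158]
orientation: [-0.002, -3.136, -0.001]
contact_force: [-7.8, 2.8, 0.8]
grip_width: 0.0794
gripper_force: 0.0
```

>>> apply_moves(
  rows=[
    [0,0,-0.06,0,0,0],
    [0,0,-0.2,0,0,0],
    [0,0,-0.4,0,0,0],
    [0,0,-0.6,0,0,0],
    [0,0,-0.7,0,0,0],
  ],
)

```text
clock: 43.25
tcp_pos: [0.6241, -0.0441, 0.196]
orientation: [0.005, 3.136, -0.0]
contact_force: [0.2, 0.3, -0.5]
grip_width: 0.0793
gripper_force: 0.0
```

```bash
python3 - <<'E'
from h import *
plan((.4185,.3805,.2),180)
p=r.grab_frame("wrist");balls(p,.01)
E
```

```text
t43.2 pos [ 0.6241 -0.0441  0.196 ] yaw 179.8 zax [ 0.006 -0.    -1.   ] j [ 0.67  0.63 -1.01  1.67  0.58  1.16  1.08] w 0.0793 F 0 cf [ 0.2  0.3 -0.5]
shift [ 0.828  1.696 -0.021] turn [-0.     0.004 -0.002]
  foot 0.9 [520. 145.] [0.5915 0.1726 0.01  ]
  foot 0.77 [615. 130.] [0.5755 0.2717 0.01  ]
  ball 0.97 [290. 149.  62.  65.] [142. 132. 124.] [ 0.6234 -0.0451  0.041 ]
  ball 0.97 [597.  98.  42.  70.] [135.  79.  45.] [0.5763 0.249  0.041 ]
  ball 0.77 [499. 120.  86.  66.] [189. 125. 151.] [0.5954 0.1754 0.041 ]
```

>>> apply_moves(
  rows=[
    [0.05,0.1,0,0,0,0],
    [0.12,0.25,0,0,0,0],
    [0.2,0.41,0,0,0,0],
    [0.25,0.51,0,0,0,0],
    [0.276,0.565,0,0,0,0],
  ],
  claw=1,
)

```text
clock: 44.02
tcp_pos: [0.5526, 0.0981, 0.1909]
orientation: [-0.002, -3.14, 0.0]
contact_force: [0.1, -0.4, 0.5]
grip_width: 0.0851
gripper_force: 0.0
```

>>> apply_moves(
  rows=[
    [0.06,0.12,0,0,0,0],
    [0.13,0.26,0,0,0,0],
    [0.2,0.4,0,0,0,0],
    [0.25,0.51,0,0,0,0],
    [0.276,0.565,0,0,0,0],
  ],
)

```text
clock: 44.65
tcp_pos: [0.4848, 0.2392, 0.1914]
orientation: [-0.003, -3.141, 0.0]
contact_force: [1.0, -0.6, -0.2]
grip_width: 0.0856
gripper_force: 0.0
```

>>> apply_moves(
  rows=[
    [0.06,0.12,0,0,0,0],
    [0.13,0.26,0,0,0,0],
    [0.2,0.4,0,0,0,0],
    [0.25,0.51,0,0,0,0],
    [0.276,0.565,0,0,0,0],
  ],
)

```text
clock: 45.28
tcp_pos: [0.4166, 0.3805, 0.1915]
orientation: [-0.004, -3.141, 0.0]
contact_force: [-0.2, -0.2, 0.0]
grip_width: 0.0852
gripper_force: 0.0
```

>>> apply_moves(
  rows=[
    [0,0,0,0,0,0],
    [0,0,0,0,0,0],
  ],
)

```text
clock: 45.52
tcp_pos: [0.4179, 0.3783, 0.1914]
orientation: [0.008, 3.142, -0.002]
contact_force: [-0.6, 0.3, 0.2]
grip_width: 0.0857
gripper_force: 0.0
```

```bash
python3 - <<'E'
from h import *
p=r.grab_frame("wrist");balls(p)
plan((.4185,.3805,.0065),180)
E
```

```text
foot 0.95 [  6. 329.] [ 0.6341 -0.0574  0.    ]
  foot 0.65 [250. 290.] [0.5735 0.283  0.    ]
  foot 0.62 [323. 176.] [0.4202 0.3796 0.    ]
  foot 0.57 [175. 303.] [ 0.5931  0.1817 -0.    ]
  ball 0.97 [291. 151.  66.  67.] [129. 127. 126.] [0.419  0.3795 0.031 ]
  ball 0.88 [222. 276.  46.  65.] [197. 115.  63.] [0.5811 0.2842 0.031 ]
  ball 0.74 [304. 258.  57.  66.] [112. 110.  84.] [0.5522 0.3874 0.031 ]
  ball 0.7 [131. 292.  49.  27.] [144.  91. 110.] [0.5728 0.1723 0.031 ]
  ball 0.56 [  3. 316.  12.  49.] [45. 34. 24.] [ 0.6262 -0.0239  0.031 ]
t45.7 pos [0.4176 0.3786 0.1916] yaw 179.7 zax [ 0.    -0.001 -1.   ] j [-0.06  0.55 -1.06  1.82  0.54  1.1   0.25] w 0.0851 F 0 cf [ 0.1 -0.1  0.4]
shift [-0.003  0.008  0.74 ] turn [-0.     0.    -0.003]
```

>>> apply_moves(
  rows=[
    [-0.006,0.004,0.12,0,0,0],
    [-0.006,0.004,0.32,0,0,0],
    [-0.006,0.004,0.52,0,0,0],
    [-0.006,0.004,0.68,0,0,0],
    [-0.006,0.004,0.74,0,0,0],
  ],
)

```text
clock: 46.3
tcp_pos: [0.4178, 0.3792, 0.0047]
orientation: [-0.006, -3.139, 0.004]
contact_force: [0.1, -0.4, 0.8]
grip_width: 0.0855
gripper_force: 0.0
```

>>> apply_moves(
  rows=[
    [0,0,0,0,0,0],
    [0,0,0,0,0,0],
    [0,0,0,0,0,0],
    [0,0,0,0,0,0],
    [0,0,0,0,0,0],
  ],
  claw=0,
  newtons=35,
)

```text
clock: 46.92
tcp_pos: [0.4188, 0.3814, 0.0079]
orientation: [0.005, 3.14, 0.001]
contact_force: [-0.3, -1.0, 6.9]
grip_width: 0.0639
gripper_force: 39.1
```

>>> apply_moves(
  rows=[
    [0,0,-0.06,0,0,0],
    [0,0,-0.18,0,0,0],
    [0,0,-0.32,0,0,0],
    [0,0,-0.45,0,0,0],
    [0,0,-0.5,0,0,0],
  ],
)

```text
clock: 47.55
tcp_pos: [0.4186, 0.3817, 0.1341]
orientation: [0.005, 3.139, 0.003]
contact_force: [-0.1, -0.1, -2.2]
grip_width: 0.0637
gripper_force: 39.2
```

```bash
python3 - <<'E'
from h import *
plan((.5430,-.088,.132),-120)
E
```

```text
t47.5 pos [0.4186 0.3817 0.1341] yaw 179.8 zax [ 0.002  0.002 -1.   ] j [-0.11  0.62 -1.    1.86  0.62  1.01  0.19] w 0.0637 F 39 cf [-0.1 -0.1 -2.2]
shift [-0.503 -1.878  0.006] turn [ 0.     0.002 -0.669]
```

>>> apply_moves(
  rows=[
    [-0.02,-0.06,0,0,0,0],
    [-0.05,-0.18,0,0,0,0],
    [-0.09,-0.33,0,0,0,0],
    [-0.13,-0.48,0,0,0,0],
    [-0.168,-0.626,0,0,0,0],
  ],
)

```text
clock: 48.18
tcp_pos: [0.4593, 0.2209, 0.1301]
orientation: [-0.006, -3.139, 0.003]
contact_force: [0.5, -0.2, -0.5]
grip_width: 0.064
gripper_force: 39.2
```

>>> apply_moves(
  rows=[
    [-0.034,-0.125,0,0,0,0],
    [-0.067,-0.25,0,0,0,0],
    [-0.1,-0.375,0,0,0,0],
    [-0.134,-0.5,0,0,0,0],
    [-0.168,-0.626,0,0,0,0],
  ],
)

```text
clock: 48.8
tcp_pos: [0.5002, 0.0648, 0.1302]
orientation: [-0.006, -3.139, 0.001]
contact_force: [0.7, 0.3, -1.7]
grip_width: 0.0639
gripper_force: 39.2
```

>>> apply_moves(
  rows=[
    [-0.04,-0.15,0,0,0,-0.1],
    [-0.08,-0.3,0,0,0,-0.21],
    [-0.12,-0.45,0,0,0,-0.32],
    [-0.15,-0.56,0,0,0,-0.43],
    [-0.168,-0.626,0,0,0,-0.53],
  ],
)

```text
clock: 49.42
tcp_pos: [0.5413, -0.0923, 0.1297]
orientation: [1.268, -2.871, -0.002]
contact_force: [0.0, -0.0, -0.5]
grip_width: 0.064
gripper_force: 39.2
```

>>> apply_moves(
  rows=[
    [0,0,0,0,0,-0.07],
    [0,0,0,0,0,-0.13],
    [0,0,0,0,0,-0.13],
  ],
)

```text
clock: 49.8
tcp_pos: [0.5413, -0.09, 0.1301]
orientation: [1.549, -2.731, -0.003]
contact_force: [-0.2, 0.3, -2.3]
grip_width: 0.064
gripper_force: 39.2
```

```bash
python3 - <<'E'
from h import *
plan((.5430,-.088,.022),-120)
p=r.grab_frame("wrist");balls(p,.01)
E
```

```text
t49.8 pos [ 0.5413 -0.09    0.1301] yaw -120.9 zax [-0.003  0.001 -1.   ] j [ 0.93  0.73 -1.23  1.89  0.78  1.11  1.99] w 0.0640 F 39 cf [-0.2  0.3 -2.3]
shift [-0.011 -0.003  0.432] turn [ 0.002 -0.001 -0.01 ]
  foot 0.86 [323. 253.] [ 0.5718 -0.0357  0.01  ]
  ball 0.79 [248. 212. 148. 144.] [110. 107. 106.] [ 0.581  -0.0221  0.041 ]
  ball 0.39 [249. 322.   6.  11.] [143. 134. 127.] [ 0.6604 -0.019   0.041 ]
```

>>> apply_moves(
  rows=[
    [-0.01,-0.003,0.1,0,0,-0.01],
    [-0.01,-0.003,0.2,0,0,-0.01],
    [-0.01,-0.003,0.3,0,0,-0.01],
    [-0.01,-0.003,0.38,0,0,-0.01],
    [-0.01,-0.003,0.42,0,0,-0.01],
  ],
)

```text
clock: 50.58
tcp_pos: [0.5442, -0.0873, 0.0257]
orientation: [1.573, -2.718, -0.001]
contact_force: [-0.5, -0.2, -0.5]
grip_width: 0.0642
gripper_force: 39.2
```

>>> apply_moves(
  rows=[
    [0,0,0.004,0,0,0],
    [0,0,0.008,0,0,0],
    [0,0,0.012,0,0,0],
    [0,0,0.016,0,0,0],
    [0,0,0.016,0,0,0],
  ],
)

```text
clock: 51.2
tcp_pos: [0.5447, -0.0873, 0.0229]
orientation: [-1.573, 2.719, -0.0]
contact_force: [-0.4, 0.3, -0.6]
grip_width: 0.0638
gripper_force: 39.2
```

>>> apply_moves(
  rows=[
    [0,0,0.005,0,0,0],
    [0,0,0.01,0,0,0],
    [0,0,0.014,0,0,0],
    [0,0,0.018,0,0,0],
    [0,0,0.018,0,0,0],
  ],
)

```text
clock: 51.82
tcp_pos: [0.5446, -0.0872, 0.0182]
orientation: [1.574, -2.719, -0.0]
contact_force: [-0.2, -0.4, -1.0]
grip_width: 0.064
gripper_force: 39.2
```

>>> apply_moves(
  rows=[
    [0,0,0.002,0,0,0],
    [0,0,0.004,0,0,0],
    [0,0,0.004,0,0,0],
  ],
)

```text
clock: 52.2
tcp_pos: [0.5448, -0.0871, 0.0179]
orientation: [-1.574, 2.719, -0.001]
contact_force: [-2.1, -0.7, 5.4]
grip_width: 0.0639
gripper_force: 39.5
```

>>> apply_moves(
  rows=[
    [0,0,0,0,0,0],
    [0,0,0,0,0,0],
    [0,0,0,0,0,0],
    [0,0,0,0,0,0],
  ],
  claw=0.9,
)

```text
clock: 52.7
tcp_pos: [0.5447, -0.0867, 0.0174]
orientation: [-1.574, 2.718, 0.001]
contact_force: [-1.4, 3.7, 0.4]
grip_width: 0.0769
gripper_force: 0.0
```

>>> apply_moves(
  rows=[
    [0,0,-0.06,0,0,0],
    [0,0,-0.2,0,0,0],
    [0,0,-0.4,0,0,0],
    [0,0,-0.6,0,0,0],
    [0,0,-0.7,0,0,0],
  ],
)

```text
clock: 53.32
tcp_pos: [0.5457, -0.0875, 0.1957]
orientation: [-1.571, 2.717, -0.004]
contact_force: [0.4, 0.1, 0.1]
grip_width: 0.0768
gripper_force: 0.0
```

>>> apply_moves(
  rows=[
    [0,0,0,0,0,0],
    [0,0,0,0,0,0],
  ],
)

```text
clock: 53.58
tcp_pos: [0.5438, -0.0879, 0.1911]
orientation: [1.572, -2.718, -0.001]
contact_force: [0.3, 0.3, -0.2]
grip_width: 0.077
gripper_force: 0.0
```

```bash
python3 - <<'E'
from h import *
p=r.grab_frame("wrist");balls(p,.01);save(p,"w4")
plan((.548,.388,.19),150)
E
```

```text
foot 0.74 [321. 181.] [ 0.547 -0.083  0.01 ]
  foot 0.67 [383. 350.] [0.5921 0.1664 0.01  ]
  foot 0.65 [282. 242.] [ 0.625 -0.041  0.01 ]
  ball 0.89 [244. 222.  68.  64.] [130. 119. 110.] [ 0.6252 -0.0434  0.041 ]
  ball 0.73 [372. 344.  29.  20.] [136.  84. 102.] [0.5809 0.1411 0.041 ]
  ball 0.71 [289. 154.  64.  67.] [129. 125. 123.] [ 0.5449 -0.0865  0.041 ]
  ball 0.35 [141. 260.  69.  55.] [85. 70. 57.] [ 0.748  -0.0662  0.041 ]
t53.7 pos [ 0.5439 -0.0874  0.1909] yaw -119.9 zax [-0.002  0.    -1.   ] j [ 0.97  0.67 -1.29  1.84  0.7   1.19  2.06] w 0.0771 F 0 cf [-0.1 -0.3 -0. ]
shift [-1.657  0.933  0.004] turn [ 1.000e-03 -2.000e-03  1.001e+00]
```

View pics/w4.png

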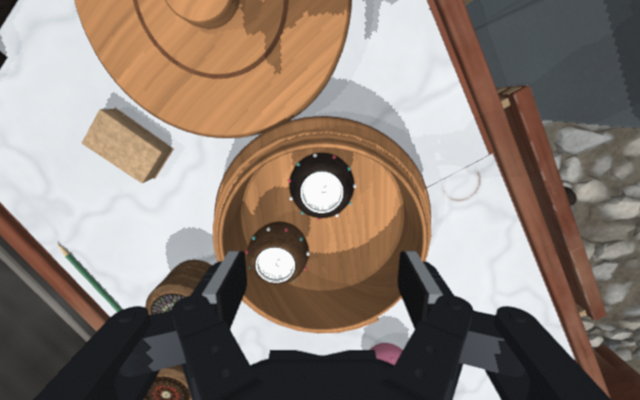

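Picture: both balls stand upright in the keg at (322,185) and (276,260), with free room at lower right. Now the green-topped ball.

>>> apply_moves(
  rows=[
    [-0.1,0.055,0,0,0,0],
    [-0.28,0.16,0,0,0,0],
    [-0.48,0.27,0,0,0,0],
    [-0.68,0.38,0,0,0,0],
    [-0.829,0.466,0,0,0,0],
  ],
  claw=1,
)

```text
clock: 54.35
tcp_pos: [0.5461, 0.1531, 0.1916]
orientation: [1.576, -2.717, -0.002]
contact_force: [0.8, -1.1, 0.1]
grip_width: 0.0856
gripper_force: 0.0
```

>>> apply_moves(
  rows=[
    [-0.2,0.11,0,0,0,0.1],
    [-0.4,0.22,0,0,0,0.21],
    [-0.58,0.32,0,0,0,0.32],
    [-0.74,0.41,0,0,0,0.43],
    [-0.829,0.466,0,0,0,0.53],
  ],
)

```text
clock: 54.98
tcp_pos: [0.5476, 0.3911, 0.1912]
orientation: [0.336, -3.122, -0.001]
contact_force: [-0.6, -0.4, -0.1]
grip_width: 0.0857
gripper_force: 0.0
```

>>> apply_moves(
  rows=[
    [0,0,0,0,0,0.11],
    [0,0,0,0,0,0.22],
    [0,0,0,0,0,0.33],
    [0,0,0,0,0,0.42],
    [0,0,0,0,0,0.42],
  ],
)

```text
clock: 55.6
tcp_pos: [0.5487, 0.3881, 0.1913]
orientation: [-0.687, -3.065, 0.002]
contact_force: [-0.1, -0.5, -0.5]
grip_width: 0.0853
gripper_force: 0.0
```

>>> apply_moves(
  rows=[
    [0,0,0,0,0,0.11],
    [0,0,0,0,0,0.22],
    [0,0,0,0,0,0.33],
    [0,0,0,0,0,0.38],
    [0,0,0,0,0,0.38],
  ],
)

```text
clock: 56.22
tcp_pos: [0.5488, 0.3882, 0.1917]
orientation: [-1.556, -2.729, 0.002]
contact_force: [-0.1, 0.3, -0.4]
grip_width: 0.0855
gripper_force: 0.0
```

>>> apply_moves(
  rows=[
    [0,0,0,0,0,0],
    [0,0,0,0,0,0],
  ],
)

```text
clock: 56.48
tcp_pos: [0.5491, 0.3882, 0.1921]
orientation: [-1.559, -2.727, 0.0]
contact_force: [0.7, -0.1, 0.2]
grip_width: 0.085
gripper_force: 0.0
```

```bash
python3 - <<'E'
from h import *
p=r.grab_frame("wrist");balls(p)
plan((.547,.388,.0065),120)
E
```

```text
foot 0.9 [325. 173.] [0.5512 0.3901 0.    ]
  foot 0.85 [276. 320.] [0.5978 0.1801 0.    ]
  foot 0.77 [298. 256.] [0.5761 0.2804 0.    ]
  ball 0.8 [266. 239.  56.  64.] [192. 111.  62.] [0.5756 0.2774 0.031 ]
  ball 0.71 [240. 308.  59.  57.] [175. 110. 133.] [0.593  0.1821 0.031 ]
  ball 0.67 [292. 151.  68.  65.] [116. 116.  86.] [0.5498 0.3874 0.031 ]
t56.6 pos [0.5492 0.3882 0.1923] yaw 120.5 zax [-0.  0. -1.] j [-0.24  0.6  -0.7   1.56  0.42  1.13 -0.5 ] w 0.0855 F 0 cf [ 0.4  0.4 -0.1]
shift [ 0.004 -0.008  0.743] turn [-0.    -0.     0.005]
```

Aligned at (0.55,0.388). Descend and grip.

>>> apply_moves(
  rows=[
    [0,0.002,0.12,0,0,0],
    [0,0.002,0.32,0,0,0],
    [0,0.002,0.52,0,0,0],
    [0,0.002,0.68,0,0,0],
    [0,0.002,0.74,0,0,0],
  ],
)

```text
clock: 57.25
tcp_pos: [0.5483, 0.3873, 0.0047]
orientation: [-1.559, -2.726, 0.006]
contact_force: [-0.0, -0.4, -0.4]
grip_width: 0.0858
gripper_force: 0.0
```

>>> apply_moves(
  rows=[
    [0,0,0,0,0,0],
    [0,0,0,0,0,0],
    [0,0,0,0,0,0],
    [0,0,0,0,0,0],
    [0,0,0,0,0,0],
  ],
  claw=0,
  newtons=35,
)

```text
clock: 57.88
tcp_pos: [0.5502, 0.3891, 0.0086]
orientation: [1.56, 2.726, 0.003]
contact_force: [-1.2, -0.8, 6.4]
grip_width: 0.0624
gripper_force: 38.9
```

>>> apply_moves(
  rows=[
    [0,0,-0.06,0,0,0],
    [0,0,-0.18,0,0,0],
    [0,0,-0.32,0,0,0],
    [0,0,-0.45,0,0,0],
    [0,0,-0.5,0,0,0],
  ],
)

```text
clock: 58.5
tcp_pos: [0.5502, 0.3893, 0.135]
orientation: [1.56, 2.725, 0.005]
contact_force: [0.1, 0.4, -1.5]
grip_width: 0.0628
gripper_force: 38.8
```

```bash
python3 - <<'E'
from h import *
plan((.5425,.003,.132),120)
E
```

```text
t58.5 pos [0.5502 0.3893 0.135 ] yaw 120.4 zax [ 0.003  0.002 -1.   ] j [-0.25  0.66 -0.67  1.61  0.46  1.03 -0.53] w 0.0628 F 39 cf [ 0.1  0.4 -1.5]
shift [-1.317 -0.809  0.009] turn [ 0.002 -0.     0.005]
```

>>> apply_moves(
  rows=[
    [-0.07,-0.04,0,0,0,0],
    [-0.2,-0.12,0,0,0,0],
    [-0.35,-0.215,0,0,0,0],
    [-0.5,-0.31,0,0,0,0],
    [-0.658,-0.404,0,0,0,0],
  ],
)

```text
clock: 59.12
tcp_pos: [0.5443, 0.1917, 0.1304]
orientation: [-1.561, -2.724, 0.005]
contact_force: [0.2, -0.1, -1.5]
grip_width: 0.0628
gripper_force: 38.8
```

>>> apply_moves(
  rows=[
    [-0.16,-0.1,0,0,0,0],
    [-0.32,-0.2,0,0,0,0],
    [-0.47,-0.29,0,0,0,0],
    [-0.6,-0.37,0,0,0,0],
    [-0.658,-0.404,0,0,0,0],
  ],
)

```text
clock: 59.75
tcp_pos: [0.54, -0.0018, 0.1306]
orientation: [-1.566, -2.721, 0.005]
contact_force: [-0.7, 0.7, -1.4]
grip_width: 0.0623
gripper_force: 38.8
```

>>> apply_moves(
  rows=[
    [0,0,0,0,0,0],
    [0,0,0,0,0,0],
  ],
)

```text
clock: 60.0
tcp_pos: [0.5417, 0.0043, 0.1322]
orientation: [-1.558, -2.728, -0.001]
contact_force: [0.4, 0.0, -0.7]
grip_width: 0.0629
gripper_force: 38.8
```

```bash
python3 - <<'E'
from h import *
plan((.5425,.003,.022),120)
E
```

```text
t60.0 pos [0.5417 0.0043 0.1322] yaw 120.5 zax [-0.     0.001 -1.   ] j [ 0.42  0.47 -0.69  1.93  0.38  0.88  0.07] w 0.0629 F 39 cf [ 0.4  0.  -0.7]
shift [-0.007 -0.     0.441] turn [ 0.    -0.001  0.006]
```

>>> apply_moves(
  rows=[
    [-0.006,0,0.1,0,0,0],
    [-0.006,0,0.2,0,0,0],
    [-0.006,0,0.3,0,0,0],
    [-0.006,0,0.39,0,0,0],
    [-0.006,0,0.43,0,0,0],
  ],
)

```text
clock: 60.62
tcp_pos: [0.542, 0.0032, 0.0237]
orientation: [-1.556, -2.727, -0.0]
contact_force: [0.2, 0.7, -1.3]
grip_width: 0.0628
gripper_force: 38.8
```

>>> apply_moves(
  rows=[
    [0,0,0.004,0,0,0],
    [0,0,0.008,0,0,0],
    [0,0,0.012,0,0,0],
    [0,0,0.016,0,0,0],
    [0,0,0.016,0,0,0],
  ],
)

```text
clock: 61.25
tcp_pos: [0.5428, 0.0011, 0.021]
orientation: [1.561, 2.726, 0.0]
contact_force: [0.5, -0.7, -0.9]
grip_width: 0.0624
gripper_force: 38.8
```

>>> apply_moves(
  rows=[
    [0,0,0.002,0,0,0],
    [0,0,0.004,0,0,0],
    [0,0,0.004,0,0,0],
  ],
)

```text
clock: 61.62
tcp_pos: [0.5427, 0.0012, 0.0197]
orientation: [-1.561, -2.726, 0.0]
contact_force: [-0.4, -0.2, -0.1]
grip_width: 0.0626
gripper_force: 38.8
```

>>> apply_moves(
  rows=[
    [0,0,0.003,0,0,0],
    [0,0,0.006,0,0,0],
    [0,0,0.006,0,0,0],
  ],
)

```text
clock: 62.0
tcp_pos: [0.5427, 0.0012, 0.0186]
orientation: [1.561, 2.726, -0.0]
contact_force: [-1.6, 0.6, 4.1]
grip_width: 0.0626
gripper_force: 39.2
```

>>> apply_moves(
  rows=[
    [0,0,0.002,0,0,0],
    [0,0,0.003,0,0,0],
    [0,0,0.003,0,0,0],
  ],
)

```text
clock: 62.38
tcp_pos: [0.5428, 0.0012, 0.0185]
orientation: [1.56, 2.726, -0.001]
contact_force: [-3.7, 0.0, 12.1]
grip_width: 0.0628
gripper_force: 39.7
```

>>> apply_moves(
  rows=[
    [0,0,-0.003,0,0,0],
    [0,0,-0.003,0,0,0],
  ],
)

```text
clock: 62.62
tcp_pos: [0.5428, 0.0012, 0.0186]
orientation: [1.561, 2.726, -0.0]
contact_force: [-2.6, -0.7, 5.8]
grip_width: 0.0624
gripper_force: 39.3
```

>>> apply_moves(
  rows=[
    [0,0,0,0,0,0],
    [0,0,0,0,0,0],
    [0,0,0,0,0,0],
    [0,0,0,0,0,0],
  ],
  claw=0.89,
)

```text
clock: 63.12
tcp_pos: [0.543, 0.0012, 0.0183]
orientation: [1.561, 2.726, 0.0]
contact_force: [1.6, -2.1, 1.3]
grip_width: 0.0759
gripper_force: 0.0
```

>>> apply_moves(
  rows=[
    [0,0,-0.06,0,0,0],
    [0,0,-0.2,0,0,0],
    [0,0,-0.4,0,0,0],
    [0,0,-0.6,0,0,0],
    [0,0,-0.8,0,0,0],
  ],
)

```text
clock: 63.75
tcp_pos: [0.542, 0.0015, 0.2207]
orientation: [-1.56, -2.727, -0.0]
contact_force: [1.2, -0.5, -0.0]
grip_width: 0.0762
gripper_force: 0.0
```

>>> apply_moves(
  rows=[
    [0,0,0,0,0,0],
    [0,0,0,0,0,0],
  ],
  claw=1,
)

```text
clock: 64.0
tcp_pos: [0.5421, 0.0011, 0.2184]
orientation: [-1.561, -2.726, 0.001]
contact_force: [-0.9, -0.0, -1.0]
grip_width: 0.0855
gripper_force: 0.0
```

```bash
python3 - <<'E'
from h import *
plan((.53,-.31,.22),-170)
p=r.grab_frame("wrist");balls(p,.01);save(p,"w5")
p=r.grab_frame("top");circ(p,"lid",.046)
print([(round(d["conf"],2),at(p,d["point"],.072).round(4)) for d in r.landmark_of(p,"lid_knob")])
E
```

```text
t64.0 pos [0.5421 0.0011 0.2184] yaw 120.4 zax [-0.    -0.001 -1.   ] j [ 0.49  0.36 -0.75  1.85  0.29  1.04  0.16] w 0.0855 F 0 cf [-0.9 -0.  -1. ]
shift [-1.048 -0.672 -0.006] turn [-0.    -0.    -0.773]
  foot 0.98 [322. 169.] [0.54   0.0024 0.01  ]
  foot 0.85 [446.  57.] [0.5936 0.1751 0.01  ]
  foot 0.8 [290. 231.] [ 0.5459 -0.0878  0.01  ]
  ball 0.87 [336. 215.  53.  58.] [132. 121. 113.] [ 0.6238 -0.0458  0.041 ]
  ball 0.84 [256. 214.  60.  58.] [116. 113. 111.] [ 0.5439 -0.0885  0.041 ]
  ball 0.79 [425.  13.  74.  76.] [197. 131. 158.] [0.5948 0.1781 0.041 ]
lid lsq [ 0.5394 -0.2749] r 0.1139 ell [ 0.5385 -0.2762  0.046 ]
[(0.95, array([ 0.5499, -0.2794,  0.072 ]))]
```

View pics/w5.png

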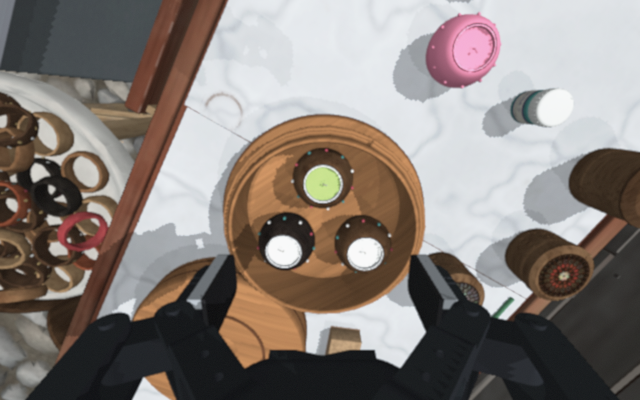

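Picture: all three balls stand upright in the keg at (322,183), (285,245) and (362,247). The lid has been nudged against the keg, with its centre at about (0.54,-0.277). I go over it and look again.

>>> apply_moves(
  rows=[
    [-0.08,-0.045,0,0,0,0],
    [-0.2,-0.12,0,0,0,0],
    [-0.32,-0.19,0,0,0,0],
    [-0.42,-0.25,0,0,0,0],
    [-0.476,-0.284,0,0,0,0],
  ],
)

```text
clock: 64.92
tcp_pos: [0.5414, -0.139, 0.2177]
orientation: [-1.563, -2.724, 0.001]
contact_force: [0.7, -0.2, 0.2]
grip_width: 0.0855
gripper_force: 0.0
```

>>> apply_moves(
  rows=[
    [-0.1,-0.06,0,0,0,-0.1],
    [-0.2,-0.12,0,0,0,-0.21],
    [-0.32,-0.19,0,0,0,-0.32],
    [-0.42,-0.25,0,0,0,-0.43],
    [-0.476,-0.284,0,0,0,-0.53],
  ],
)

```text
clock: 65.55
tcp_pos: [0.5406, -0.2771, 0.2178]
orientation: [-0.318, -3.125, -0.001]
contact_force: [0.6, 0.1, -0.2]
grip_width: 0.0853
gripper_force: 0.0
```

>>> apply_moves(
  rows=[
    [0,0,0,0,0,-0.1],
    [0,0,0,0,0,-0.2],
    [0,0,0,0,0,-0.24],
    [0,0,0,0,0,-0.24],
    [0,0,0,0,0,-0.24],
  ],
)

```text
clock: 66.18
tcp_pos: [0.5409, -0.2755, 0.2182]
orientation: [0.265, -3.13, -0.0]
contact_force: [-0.1, -0.9, -1.0]
grip_width: 0.0855
gripper_force: 0.0
```

```bash
python3 - <<'E'
from h import *
p=r.grab_frame("wrist");save(p,"w6")
circ(p,"lid",.046)
print([(round(d["conf"],2),d["point"],at(p,d["point"],.072).round(4)) for d in r.landmark_of(p,"lid_knob")])
print([(round(d["conf"],2),at(p,d["point"],.0).round(4)) for d in r.landmark_of(p,"lid")])
plan((.54,-.277,.058))
E
```

```text
lid lsq [ 0.5411 -0.2745] r 0.1158 ell [ 0.5284 -0.2767  0.046 ]
[]
[(0.85, array([ 0.5411, -0.2743,  0.    ]))]
t66.4 pos [ 0.5408 -0.2758  0.2184] yaw -170.3 zax [ 0. -0. -1.] j [ 1.02  0.53 -0.9   1.69  0.45  1.14  1.73] w 0.0856 F 0 cf [ 0.4 -0.6 -0.4]
shift [ 0.004 -0.004  0.641] turn [-0. -0.  0.]
```

View pics/w6.png

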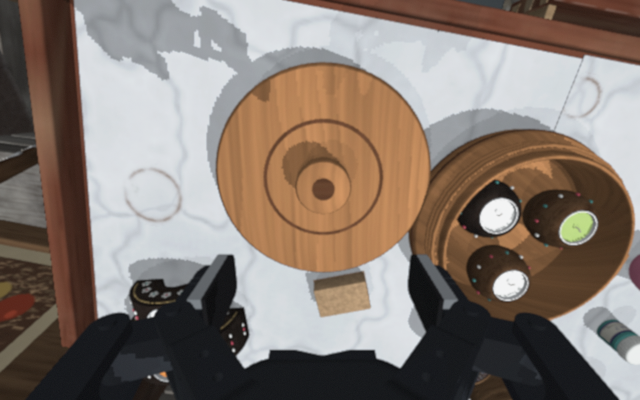

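Picture: the lid lies flat, knob up, with its knob at (323,187), right against the keg. The TCP is over its axis. Grip and lift.

>>> apply_moves(
  rows=[
    [0,0.005,0.12,0,0,0],
    [0,0.005,0.3,0,0,0],
    [0,0.005,0.47,0,0,0],
    [0,0.005,0.59,0,0,0],
    [0,0.005,0.635,0,0,0],
  ],
)

```text
clock: 67.0
tcp_pos: [0.5396, -0.2744, 0.0578]
orientation: [0.266, -3.128, -0.002]
contact_force: [0.3, -0.3, 0.7]
grip_width: 0.0851
gripper_force: 0.0
```

>>> apply_moves(
  rows=[
    [0,0,0,0,0,0],
    [0,0,0,0,0,0],
    [0,0,0,0,0,0],
    [0,0,0,0,0,0],
    [0,0,0,0,0,0],
  ],
  claw=0,
  newtons=80,
)

```text
clock: 67.62
tcp_pos: [0.5419, -0.2748, 0.0616]
orientation: [-0.266, 3.128, -0.002]
contact_force: [-1.3, 1.1, 6.9]
grip_width: 0.0524
gripper_force: 84.5
```

>>> apply_moves(
  rows=[
    [0,0,-0.02,0,0,0],
    [0,0,-0.1,0,0,0],
    [0,0,-0.22,0,0,0],
    [0,0,-0.36,0,0,0],
    [0,0,-0.48,0,0,0],
  ],
)

```text
clock: 68.25
tcp_pos: [0.5407, -0.2746, 0.182]
orientation: [-0.267, 3.129, -0.001]
contact_force: [0.8, 0.2, -4.7]
grip_width: 0.0526
gripper_force: 84.6
```

>>> apply_moves(
  rows=[
    [0,0,0,0,0,0],
    [0,0,0,0,0,0],
  ],
)

```text
clock: 68.5
tcp_pos: [0.5396, -0.2747, 0.1787]
orientation: [0.266, -3.129, -0.0]
contact_force: [-0.7, -0.2, -4.6]
grip_width: 0.0525
gripper_force: 84.8
```

```bash
python3 - <<'E'
from h import *
plan((.5695,-.043,.18))
E
```

```text
t68.5 pos [ 0.5396 -0.2747  0.1787] yaw -170.3 zax [-0.001  0.    -1.   ] j [ 1.    0.57 -0.88  1.73  0.49  1.08  1.7 ] w 0.0525 F 85 cf [-0.7 -0.2 -4.6]
shift [-0.274  0.894 -0.005] turn [ 0.    -0.001 -0.   ]
```

>>> apply_moves(
  rows=[
    [-0.014,0.045,0,0,0,0],
    [-0.04,0.13,0,0,0,0],
    [-0.075,0.24,0,0,0,0],
    [-0.11,0.35,0,0,0,0],
    [-0.137,0.447,0,0,0,0],
  ],
)

```text
clock: 69.12
tcp_pos: [0.5554, -0.155, 0.1793]
orientation: [0.271, -3.13, -0.002]
contact_force: [0.3, 0.3, -5.3]
grip_width: 0.0525
gripper_force: 84.8
```

>>> apply_moves(
  rows=[
    [-0.03,0.1,0,0,0,0],
    [-0.065,0.21,0,0,0,0],
    [-0.1,0.32,0,0,0,0],
    [-0.125,0.41,0,0,0,0],
    [-0.137,0.447,0,0,0,0],
  ],
)

```text
clock: 69.75
tcp_pos: [0.5698, -0.0391, 0.1795]
orientation: [0.273, -3.129, -0.002]
contact_force: [-0.4, 0.4, -4.1]
grip_width: 0.0524
gripper_force: 84.8
```

>>> apply_moves(
  rows=[
    [0,0,0,0,0,0],
    [0,0,0,0,0,0],
    [0,0,0,0,0,0],
    [0,0,0,0,0,0],
  ],
)

```text
clock: 70.25
tcp_pos: [0.5703, -0.0436, 0.1795]
orientation: [0.264, -3.13, 0.0]
contact_force: [1.1, -0.4, -3.9]
grip_width: 0.0526
gripper_force: 84.8
```

```bash
python3 - <<'E'
from h import *
plan((.5695,-.043,.13),-170)
p=r.grab_frame("wrist")
circ(p,"lid",.119+.046)
E
```

```text
t70.2 pos [ 0.5703 -0.0436  0.1795] yaw -170.4 zax [-0. -0. -1.] j [ 0.66  0.52 -0.92  1.81  0.48  1.05  1.3 ] w 0.0526 F 85 cf [ 1.1 -0.4 -3.9]
shift [0.003 0.003 0.198] turn [-0.    -0.    -0.004]
lid lsq [ 0.5655 -0.0444] r 0.1123 ell [ 0.5421 -0.0485  0.165 ]
```

>>> apply_moves(
  rows=[
    [0.002,0.002,0.05,0,0,0],
    [0.002,0.002,0.1,0,0,0],
    [0.002,0.002,0.15,0,0,0],
    [0.002,0.002,0.18,0,0,0],
    [0.002,0.002,0.19,0,0,0],
  ],
)

```text
clock: 70.97
tcp_pos: [0.5695, -0.0423, 0.1313]
orientation: [0.266, -3.129, -0.0]
contact_force: [-1.0, -0.0, -3.7]
grip_width: 0.0526
gripper_force: 84.8
```

>>> apply_moves(
  rows=[
    [0,0,0.004,0,0,0],
    [0,0,0.008,0,0,0],
    [0,0,0.012,0,0,0],
    [0,0,0.016,0,0,0],
    [0,0,0.016,0,0,0],
  ],
)

```text
clock: 71.6
tcp_pos: [0.5697, -0.0425, 0.128]
orientation: [0.266, -3.13, 0.0]
contact_force: [0.1, 0.8, -4.3]
grip_width: 0.0523
gripper_force: 84.8
```

>>> apply_moves(
  rows=[
    [0,0,0.004,0,0,0],
    [0,0,0.008,0,0,0],
    [0,0,0.01,0,0,0],
    [0,0,0.01,0,0,0],
  ],
)

```text
clock: 72.1
tcp_pos: [0.5697, -0.0424, 0.1255]
orientation: [0.266, -3.13, 0.0]
contact_force: [-0.1, 0.1, -3.0]
grip_width: 0.0524
gripper_force: 84.8
```

>>> apply_moves(
  rows=[
    [0,0,0.003,0,0,0],
    [0,0,0.006,0,0,0],
    [0,0,0.006,0,0,0],
  ],
)

```text
clock: 72.47
tcp_pos: [0.5701, -0.0424, 0.1244]
orientation: [-0.266, 3.129, -0.0]
contact_force: [-0.8, 0.1, -1.3]
grip_width: 0.0526
gripper_force: 85.1
```

>>> apply_moves(
  rows=[
    [0,0,0.003,0,0,0],
    [0,0,0.006,0,0,0],
    [0,0,0.006,0,0,0],
  ],
)

```text
clock: 72.85
tcp_pos: [0.5714, -0.0421, 0.124]
orientation: [-0.266, 3.127, -0.0]
contact_force: [-0.1, 0.6, 5.8]
grip_width: 0.0524
gripper_force: 85.6
```

>>> apply_moves(
  rows=[
    [0,0,0.003,0,0,0],
    [0,0,0.006,0,0,0],
    [0,0,0.006,0,0,0],
  ],
)

```text
clock: 73.22
tcp_pos: [0.5726, -0.0417, 0.1234]
orientation: [-0.266, 3.124, -0.0]
contact_force: [1.9, 0.3, 9.9]
grip_width: 0.0524
gripper_force: 86.1
```

>>> apply_moves(
  rows=[
    [-0.008,0,-0.004,0,0,0],
    [-0.008,0,-0.004,0,0,0],
    [-0.008,0,-0.004,0,0,0],
  ],
)

```text
clock: 73.6
tcp_pos: [0.5728, -0.0417, 0.1234]
orientation: [-0.266, 3.128, -0.001]
contact_force: [-1.2, 0.3, 7.3]
grip_width: 0.0526
gripper_force: 85.8
```

>>> apply_moves(
  rows=[
    [0,0,0,0,0,0],
    [0,0,0,0,0,0],
    [0,0,0,0,0,0],
    [0,0,0,0,0,0],
  ],
  claw=1,
)

```text
clock: 74.1
tcp_pos: [0.5717, -0.0421, 0.122]
orientation: [0.266, -3.13, -0.0]
contact_force: [-0.9, -0.4, 0.2]
grip_width: 0.0854
gripper_force: 0.0
```

>>> apply_moves(
  rows=[
    [0,0,-0.1,0,0,0],
    [0,0,-0.25,0,0,0],
    [0,0,-0.45,0,0,0],
    [0,0,-0.65,0,0,0],
    [0,0,-0.7,0,0,0],
  ],
)

```text
clock: 74.72
tcp_pos: [0.5732, -0.0414, 0.3006]
orientation: [-0.266, 3.125, -0.001]
contact_force: [-0.4, 0.5, -0.5]
grip_width: 0.0852
gripper_force: 0.0
```

>>> apply_moves(
  rows=[
    [0,0,0,0,0,0],
    [0,0,0,0,0,0],
  ],
)

```text
clock: 74.97
tcp_pos: [0.5708, -0.0425, 0.2953]
orientation: [0.266, -3.128, -0.0]
contact_force: [0.0, -0.7, -0.9]
grip_width: 0.0852
gripper_force: 0.0
```

```bash
python3 - <<'E'
from h import *
st()
p=r.grab_frame("wrist");circ(p,"lid",.062+.046)
print([(round(d["conf"],2),at(p,d["point"],.134).round(4)) for d in r.landmark_of(p,"lid_knob")])
q=r.grab_frame("scene");s=lambda i:cv2.resize(i,(640,400),interpolation=cv2.INTER_CUBIC)
cv2.imwrite("pics/fin.png",cv2.resize(cv2.hconcat([q["pixels"][140:260,280:440,::-1],]),(800,600),interpolation=cv2.INTER_CUBIC))
save(p,"w7")
E
```

```text
t75.0 pos [ 0.5708 -0.0425  0.2953] yaw -170.3 zax [-0.003 -0.    -1.   ] j [ 0.72  0.41 -0.99  1.68  0.36  1.25  1.39] w 0.0852 F 0 cf [ 0.  -0.7 -0.9]
lid lsq [ 0.5716 -0.0422] r 0.1163 ell [ 0.5595 -0.0443  0.108 ]
[(0.57, array([ 0.5688, -0.0397,  0.134 ]))]
```

View pics/fin.png

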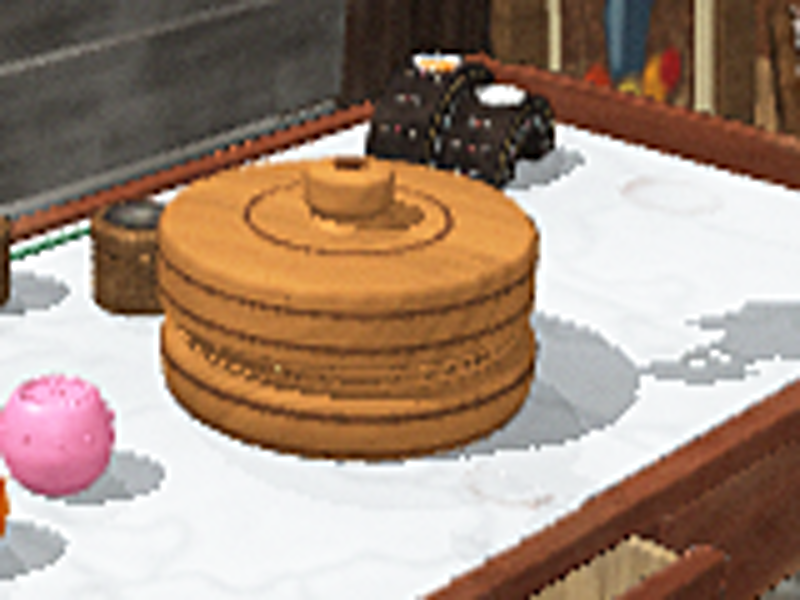

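View pics/w7.png

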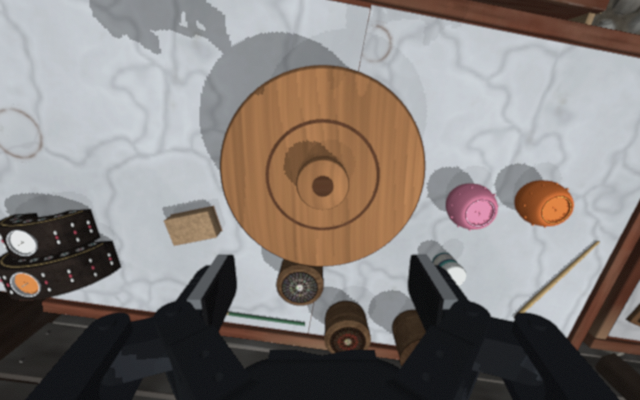

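Picture: the lid sits on the keg, apparently centred, at wrist px (322,165); the bystanders are unmoved. I check how level it is by overlaying the projection of a level lid.

```bash
python3 - <<'E'
from h import *
p=r.grab_frame("scene");x0,y0,S=300,155,8
im=cv2.resize(p["pixels"][y0:y0+75,x0:x0+100,::-1],None,fx=S,fy=S,interpolation=cv2.INTER_CUBIC)
K=np.array(p["intrinsics"]);M=R.from_rotvec(p["attitude"]).as_matrix()
a=np.linspace(0,2*np.pi,200)
def ring(c,rad,z,col):
    P=np.c_[c[0]+rad*np.cos(a),c[1]+rad*np.sin(a),np.full(200,z)]-p["eye"]
    C=P@M;C=C*[1,-1,-1];u=(C@K.T);u=u[:,:2]/u[:,2:]
    cv2.polylines(im,[((u-[x0,y0]+.5)*S).astype(int)],True,col,1)
c=(.570,-.0425)
for z in(.0625,.1115):ring(c,.117,z,(255,0,0))
ring(c,.0275,.1425,(0,0,255))
ring((.5695,-.043),.1175,.002,(0,255,0));ring((.5695,-.043),.1175,.04,(0,255,0))
cv2.imwrite("pics/ov.png",im)
for L in r.outline_of(p,"lid")[:1]:print(L["rect"])
E
```

```text
[310.5, 172.2, 77.5, 45.7]
```

View pics/ov.png

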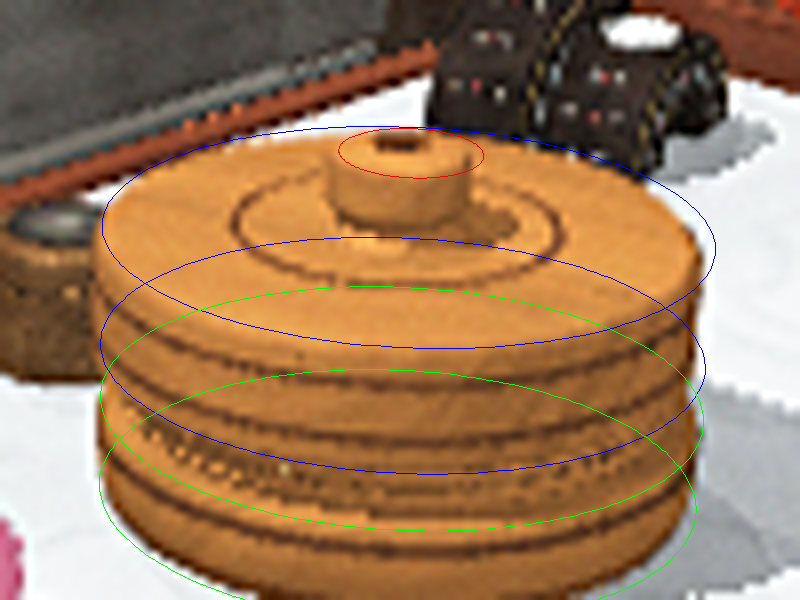

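```bash
python3 -c "
from h import *
st();print(r.hand_in())"
```

```text
t75.3 pos [ 0.5715 -0.0421  0.2964] yaw -170.3 zax [-0.001  0.    -1.   ] j [ 0.72  0.41 -0.99  1.68  0.36  1.25  1.39] w 0.0852 F 0 cf [ 0.5 -0.9  0.4]
the job is handed in; nothing more can be done
None
```

Job handed in at 75 s: all three candle balls stand upright in the keg, the lid rests on it as a dust cover (about 2 mm off centre and within about 1° of level, judged from the pictures), and the other things appear unmoved.

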